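# Swing the slide carrier home on the reading station

### The job

Take the slide carrier by its knob and slide it flat along the bench, never lifting it, until the V at its end is fully home on the fixed round post; then, keeping the V on the post, swing the carrier about it until its long side just touches the tip of the stop screw. The slides are wet, so be gentle: never press the carrier against the post or the stop with more than 15 N. Leave it lying there, home on the post and touching the screw, let go, and do not disturb the other things on the bench.

Things in the scene. Friction and masses are not known exactly. Their poses are not given: they have to be found in the camera images.
- station: Fixed station: steel post (16 mm diameter, 45 mm tall) and, 230 mm off, an aluminium stop block (36 x 32 x 32 mm) with a stop screw; the thin steel sheet under them is flush with the bench. Origin on the post's axis at bench level; x points from the post roughly where the carrier has to lie, z up. The block is at x = 230 mm, y = -58 to -90 mm; the carrier comes from the +y side.
- post (a point): Axis of the fixed post, 7 mm above the bench.
- stop (a point): NOMINAL place of the stop screw's tip (at 230, -17, 8 mm in the station's axes), not the tip itself: the screw (8 mm thick, 10 mm ball tip, pointing along the station's +y) was set by hand and its rigid tip (stopscrew_c0) stands up to 30 mm to either side of this point along the station's y. It is not measured: find it by touch.
- carrier: Loose aluminium bar, 34 mm wide, 14 mm thick, 0.2 to 0.4 kg, two glass slides on top, a V fork at one end. Origin on the underside where the post's axis lies when the V is home; x runs along the bar to the plain free end (252 mm), z up. Its side at y = -17 mm meets the screw. At the start x is turned 0.6 to 0.9 rad anticlockwise (from above) from the station's x; when home, within 0.14 rad of it.
- knob (a point): Centre of the carrier's upright round black knob (18 mm diameter, from 14 to 60 mm above the bench), 140 mm from the carrier's origin along its x, on the centre line, 42 mm above the bench. Grip it from above. Sliding the carrier takes 1 to 4 N, more if the gripper bears down on it, as it may after closing: then ease up a little.
- fork (a point): Centre of the carrier's V (7 mm above the carrier's origin): coincides with point post when the V is fully home. The V's inner faces are at 90 degrees, 30 mm long, its mouth 42 mm wide; apex 11 mm from this point towards the bar, arm tips 10 mm the other way. At the start it is 35 to 75 mm short of the post.
- dropper_a: Dropper bottle, 25 mm diameter, 80 mm tall, origin under its centre: leave alone.
- dropper_b: Dropper bottle, as the other: leave alone.
- dropper_c: Dropper bottle, as the others, near the post: leave alone.
- dish: Shallow glass dish, 90 mm diameter, 15 mm tall: leave alone.
- slidebox: Open cardboard slide box 85 x 60 x 30 mm: leave alone.
- stickcup: White cup 68 mm wide, 80 mm tall, with wooden sticks to 145 mm: leave alone.
- pot: Sample pot, 32 mm diameter, 64 mm tall: leave alone.

How it is judged (in metres and radians):
On the way, in this order (a step that is already met when the one before it is completed fails the run):
1. the V is fully home on the post while the carrier still stands well out of line (horizontal distance between fork and post below 0.0025 m and angle between the x axis of carrier and the x axis of station, either way round above 0.35 rad), for 0.2 s.
2. still home on the post, the carrier has been swung until its side touches the stop screw (horizontal distance between fork and post below 0.0025 m and y of stopscrew_c0 in the frame of carrier above -0.0237 m and angle between the x axis of carrier and the x axis of station, either way round below 0.17 rad), for 0.2 s.
At the end, for the whole second after the job is handed in: The carrier lies flat and at rest, let go, its V home on the post to 2.5 mm and its long side within 1.7 mm of touching the stop screw's tip (all of step 2 and linear speed of carrier below 0.01 m/s and angular speed of carrier below 0.05 rad/s and angle between carrier's own z axis and vertical below 0.05 rad and height (world z) of carrier below 0.004 m).
It fails at once if the carrier is pressed against the post or the stop with more than 15 N (contact force between carrier and station above 15 N).
It fails at once if the carrier is lifted or tipped off the bench (height (world z) of carrier above 0.012 m or angle between carrier's own z axis and vertical above 0.15 rad).
It fails at once if the carrier is brought into line while its V is off the post (angle between the x axis of carrier and the x axis of station, either way round below 0.3 rad and horizontal distance between fork and post above 0.01 m).
It fails at once if another thing on the bench is moved by more than 15 mm or tipped (distance of any of dropper_a, dropper_b, dropper_c, dish, slidebox, stickcup, pot from where it was at the start of the episode above 0.015 m or angle between any of dropper_a, dropper_b, dropper_c, dish, slidebox, stickcup, pot's own z axis and vertical above 0.4 rad).
It also fails if it takes over 72 s, if anything falls off the work surface, if the arm or the gripper's body presses on something with over 40 N, if the wrist force passes 120 N, or if a joint passes its speed limit or range.

### The arm

A 6-joint arm with a two-finger parallel gripper is mounted at the origin on the work surface. World frame = base frame: x ahead of the robot, y to its left, z up, the work surface at z = 0. Lengths are in mm, angles in rad, forces in N, time in s.
With the tool pointing down it reaches from about 375 to 750 mm from the base axis. Payload 9 kg.
Tool frame: the origin (TCP) lies between the finger pads; the fingertips stand 22 mm ahead of it and the grasp point (between the pads) lies 3 mm ahead of it (manip.finger_overhang is the distance from the TCP to the fingertips, in mm); z points along the fingers, y is the direction in which the jaws open and shut (so a half turn about z gives the same grasp; the last joint's range is limited). The gripper opens to 85 mm and grips with 20 to 120 N. Pads are 22 mm wide; open, the fingers measure 114 mm over their backs; the gripper's body (76 mm by 85 mm) begins 54 mm behind the grasp point. The pads swing forward as they close: fully open they stand 13 mm farther back than shut.
Start: joints at [0.995, 0.104, 0.097, 1.564, 0, 1.353], TCP at [210.135, 562.033, 219.531] pointing down, gripper open.
Joint ranges: [-2.99, 2.99], [-0.84, 1.86], [-1.1, 1.16], [-1.84, 2.11], [-1.51, 1.56], [-3.14, 3.14]. Speed limits (rad/s): [2.22, 2.22, 2.57, 3.14, 3.14, 3.14].

### API

Orientations are given as a 3x3 rotation matrix whose columns are the frame's x, y, z axes.
In Python, from bench import manip gives the robot as it stands.
- The arm moves only by the shell command python3 -m crank 'ROWS' [OPENING]. ROWS is JSON, a list that holds one entry, the list of rows, each a list of 6 numbers: the shift along the world's x, y, z in mm, then the turn, a rotation vector about the world's x, y, z in rad. In form: [[[tx, ty, tz, rx, ry, rz], ...]]. A call has 1 to 5 rows; each row shifts and turns the pose as measured when the row begins; what a row does not reach is not made up. A row lasts 1/12 s, in which the tool goes at most 41.7 mm and 7.16 degrees, less where a joint would pass 70% of its speed; a pose out of reach is approached as far as the arm can. A call with a gripper value outside its range is refused whole. OPENING is the opening, from 0 (shut) to 1 (fully open), set as the call begins (- or left out, the last holds). The fingers move at their own pace and stop on an object; the grip force is fixed at half the most. Time passes only in rows, so rows that do not move let the fingers close. It gives the time, the measured TCP pose, the force and the opening at its end, in the units of the state.
- manip.get_state(): the state, without advancing time (a new reading comes with each control period).
- manip.grab_frame(name): name is "side" or "top"; returns a dict with "pixels" (480x640x3 uint8, blue, green, red), "K" (3x3 intrinsics, pixels), "dist" ([k1, k2, p1, p2, k3] as OpenCV has them; the pictures are not rectified), "R" (3x3) and "t" (3): a world point X has camera coordinates R X + t. Camera axes: x right, y down, z forward; pixel columns grow to the right and rows downward; lengths in mm; the calibration is good to about 2 mm. A picture is of the moment at which its call begins. There is no depth.
- manip.hand_in(): hands the job in, once; it reports no verdict.
The state is a dict: "time_s": time; "joint_positions": joint angles; "qd": joint speeds; "joint_torque": joint torques, N m; "ee_pos": TCP position; "tool_rot": TCP orientation; "force": force on the tool from outside, world axes, zero at the start; "wrist_torque": the same for the moment, N m; "opening": finger opening in mm.
Only numpy, scipy, OpenCV 4.12 (cv2) and the standard library are available. Lean on these libraries where they do the work, as an engineer would, in place of code of your own. Each camera call takes 0.05 s, during which the arm holds its last target.

## Working session

There is one attempt and no reset: what is moved stays moved. The work goes in short steps, Python scripts to look and compute and a shell command to move; the robot and the scene stay as the last step left them, time stands still between calls to the robot, and variables do not carry over. Pictures are saved under pics/ and viewed, and the job is handed in when it is done.

```bash
ls -a; mkdir -p pics
python3 - <<'E'
from bench import manip
import cv2
print(manip.get_state())
for n in ("side","top"):
    f=manip.grab_frame(n); cv2.imwrite(f"pics/{n}0.png",f["pixels"]); print(n,f["K"],f["dist"],f["R"],f["t"])
E
```

```text
.
..
pics
{'time_s': 0.0, 'joint_positions': array([ 9.95321939e-01,  1.04738982e-01,  9.64701687e-02,  1.56388240e+00,
       -3.89417977e-05,  1.35307010e+00]), 'qd': array([-0.00032828, -0.00170606, -0.00021031, -0.00117236,  0.00172005,
        0.00087001]), 'joint_torque': array([ 1.42572702e-03, -5.56926048e+01,  5.03652799e+01,  1.69065536e-02,
       -2.00687005e-04, -2.02670137e-06]), 'ee_pos': array([209.92450241, 561.70917987, 218.69958823]), 'tool_rot': array([[-9.36687636e-01,  3.50165355e-01, -7.04704385e-04],
       [ 3.50165971e-01,  9.36686955e-01, -1.15785448e-03],
       [ 2.54646881e-04, -1.33131147e-03, -9.99999081e-01]]), 'force': array([-0.32421506,  0.33687004, -0.17539737]), 'wrist_torque': array([0.0153734 , 0.03011355, 0.02275061]), 'opening': 85.57277748644088}
side [[459.37012315   0.         320.93497288]
 [  0.         459.37012315 239.79981868]
 [  0.           0.           1.        ]] [-0.05014714  0.          0.          0.          0.        ] [[ 0.92458148 -0.380467    0.01984827]
 [-0.26441167 -0.67831647 -0.68554594]
 [ 0.27429101  0.62859497 -0.72775876]] [-566.65192103  198.81605443  943.71251392]
top [[530.5808705    0.         324.54359943]
 [  0.         530.5808705  229.00006111]
 [  0.           0.           1.        ]] [-0.01018861  0.          0.          0.          0.        ] [[-7.93894222e-04 -9.99780406e-01  2.09406197e-02]
 [-9.81196088e-01 -3.26299672e-03 -1.92985984e-01]
 [ 1.93011934e-01 -2.07000646e-02 -9.80978033e-01]] [ -22.81744491  605.13038434 1199.10528028]
```

View pics/side0.png

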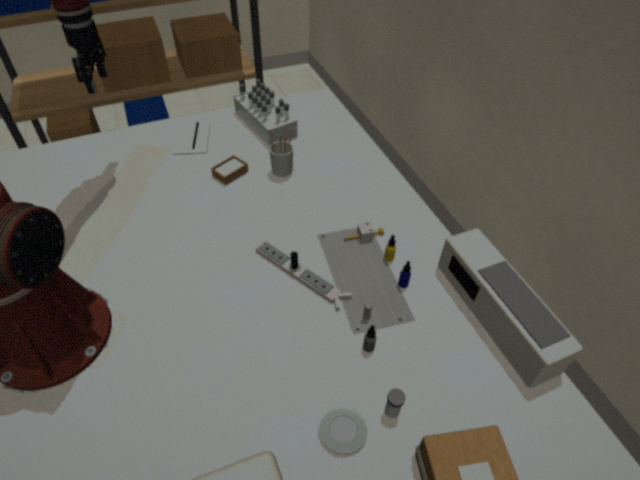

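View pics/top0.png

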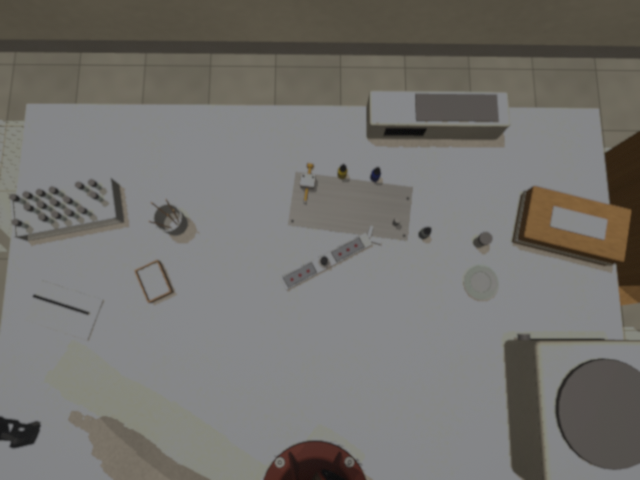

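The top view shows the carrier from about (285,283) to (372,235), with its knob near (324,262). The post is near (396,223), and the stop block is near (308,182) with the screw pointing down in the image. I'll enlarge both views to measure.

Run:
```python
import cv2
t=cv2.imread("pics/top0.png")[150:300,260:460]; cv2.imwrite("pics/topz.png",cv2.resize(t,(800,600),interpolation=cv2.INTER_CUBIC))
t=cv2.imread("pics/side0.png")[215:365,245:445]; cv2.imwrite("pics/sidez.png",cv2.resize(t,(800,600),interpolation=cv2.INTER_CUBIC))
```

```text
(no output)
```

View pics/topz.png

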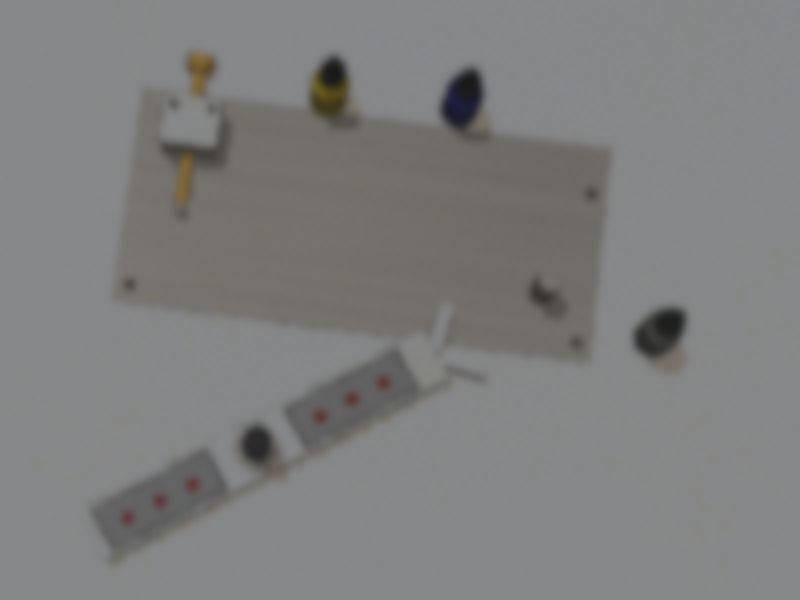

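View pics/sidez.png

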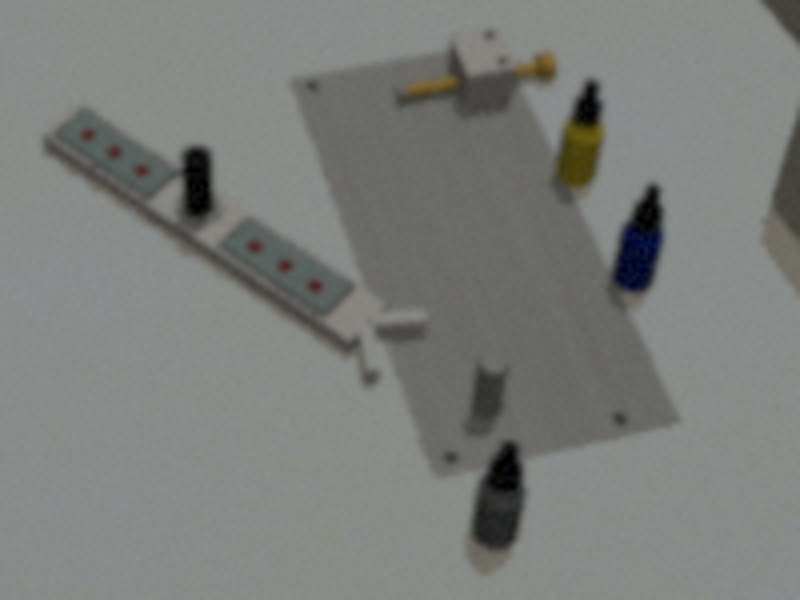

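```bash
cat > h.py <<'E'
import numpy as np, cv2
from bench import manip
from scipy.optimize import least_squares
CAM={}
def cam(n):
    if n not in CAM:
        CAM[n]=manip.grab_frame(n)
    return CAM[n]
def proj(n,X):
    f=cam(n); X=np.asarray(X,float).reshape(-1,3)
    return cv2.projectPoints(X,cv2.Rodrigues(f["R"])[0],f["t"],f["K"],np.array(f["dist"]))[0].reshape(-1,2)
def back(n,uv,z):
    f=cam(n); p=cv2.undistortPoints(np.array(uv,float).reshape(-1,1,2),f["K"],np.array(f["dist"])).reshape(-1,2)
    d=np.c_[p,np.ones(len(p))]@f["R"]; c=-f["R"].T@f["t"]
    return c+d*((z-c[2])/d[:,2])[:,None]
def crop(n,x0,y0,w,h,name,ov=None):
    im=cam(n)["pixels"][y0:y0+h,x0:x0+w]; s=int(min(800//w,600//h))
    im=cv2.resize(im,None,fx=s,fy=s,interpolation=cv2.INTER_CUBIC).astype(float)
    lo,hi=np.percentile(im,1),np.percentile(im,99.5); im=np.clip((im-lo)/(hi-lo)*255,0,255).astype(np.uint8)
    if ov is not None:
        for pts,col in ov:
            q=(proj(n,pts)-[x0,y0]+.5)*s-.5
            cv2.polylines(im,[np.round(q).astype(np.int32)],False,col,1)
    cv2.imwrite("pics/"+name,im); return s
E
python3 - <<'E'
from h import *
def z(u,o): return [(u[0]+.5)/4-.5+o[0],(u[1]+.5)/4-.5+o[1]]
T=(260,150);S=(245,215)
P={'holeA':((129,285),(312,86)),'holeB':((577,343),(450,457)),'holeC':((591,193),(620,419)),'cornTL':((145,89),None),'cornBL':((113,299),(291,80)),'cornBR':((590,361),(438,476)),'cornTR':((611,149),(680,421))}
for k,(a,b) in P.items(): print(k,back('top',z(a,T),0)[0,:2].round(1), back('side',z(b,S),0)[0,:2].round(1) if b else '')
print(crop('top',375,205,60,45,'tp.png'),crop('side',350,295,40,40,'sp.png'))
E
```

```text
holeA [637.2  58. ] [640.9  56.9]
holeB [ 601.3 -220.7] [ 604.9 -220.8]
holeC [ 697.6 -232.4] [ 700.7 -233.4]
cornTL [764.2  49.3] 
cornBL [628.2  67.9] [630.5  66.6]
cornBR [ 590.  -228.5] [ 594. -229.]
cornTR [ 726.4 -246.1] [ 730.3 -246.7]
13 15
```

View pics/tp.png

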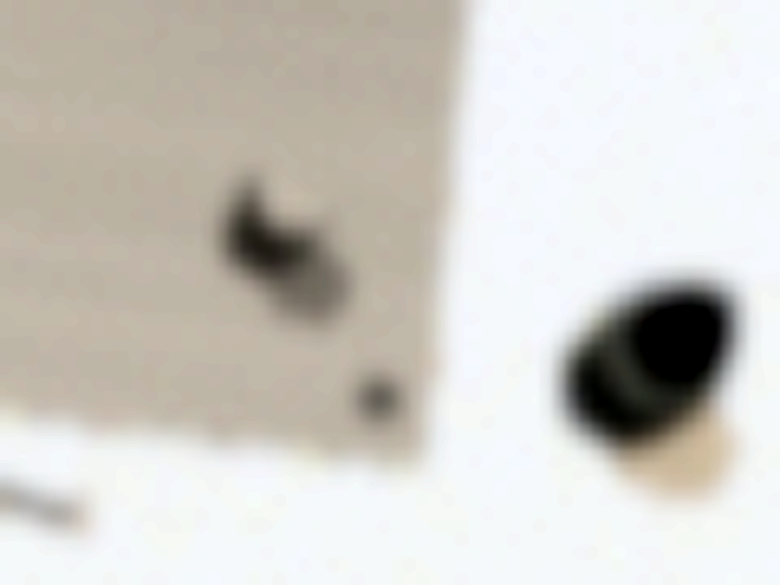

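View pics/sp.png

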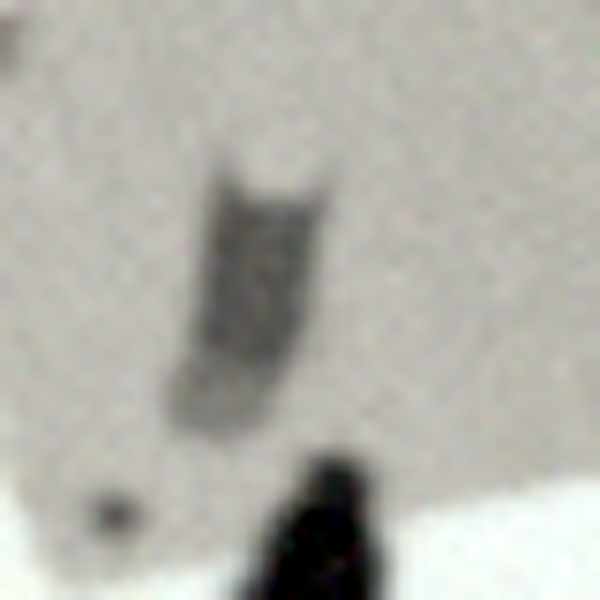

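Run:
```python
from h import *
a=np.linspace(0,2*np.pi,40)
def cyl(c,r,z0,z1):
    o=[]
    for z in (z0,z1): o.append((np.c_[c[0]+r*np.cos(a),c[1]+r*np.sin(a),0*a+z],(0,0,255) if z else (0,255,0)))
    return o
pt=back('top',[[(290+.5)/13-.5+375,(195+.5)/13-.5+205]],45)[0]; ps=back('side',[[(272+.5)/15-.5+350,(175+.5)/15-.5+295]],45)[0]
print(pt,ps)
crop('top',375,205,60,45,'tp1.png',cyl(pt,8,0,45)); crop('side',350,295,40,40,'sp1.png',cyl(ps,8,0,45))
a1=cv2.imread('pics/tp1.png');b1=cv2.imread('pics/sp1.png')
cv2.imwrite('pics/c1.png',np.hstack([cv2.resize(a1[100:400,150:450],(400,400)),cv2.resize(b1[50:450,50:450],(400,400))]))
```

```text
[ 631.81715841 -197.0145088    45.        ] [ 633.5821987  -203.56039961   45.        ]
```

View pics/c1.png

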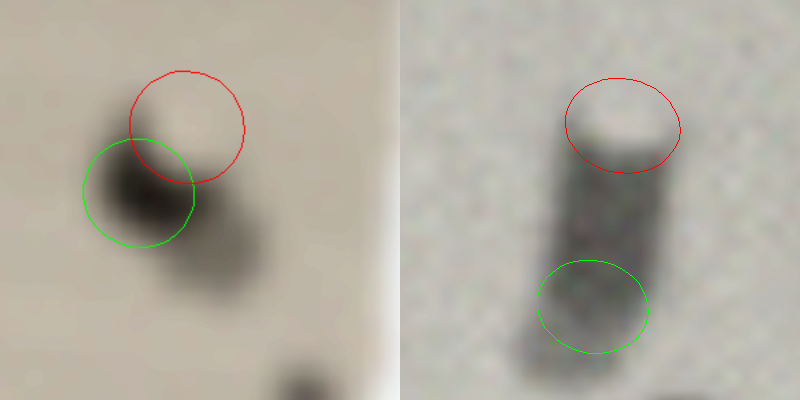

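Run:
```python
from h import *
def z(u,o): return [[(p[0]+.5)/4-.5+o[0],(p[1]+.5)/4-.5+o[1]] for p in u]
dt=z([(128,518),(160,501),(193,484),(320,416),(351,399),(384,383)],(260,150))
ds=z([(88,134),(114,152),(141,171),(255,246),(285,266),(315,286)],(245,215))
for n,d in(('top',dt),('side',ds)):
    X=back(n,d,15.5)[:,:2]; m=X.mean(0); v=X[-1]-X[0]; print(n,X.round(1).tolist(),m.round(1),'phi',np.arctan2(-v[1],-v[0]),'fwd',np.arctan2(v[1],v[0]))
    for p in (-1,): pass
print('knobtop',back('top',z([(257,433)],(260,150)),60), back('side',z([(197,152)],(245,215)),60))
import numpy as np
a=np.linspace(0,2*np.pi,40)
def model(o,phi):
    c,s=np.cos(phi),np.sin(phi);R=np.array([[c,-s],[s,c]])
    def T(P,zz): 
        q=np.array(P,float)@R.T+o; return np.c_[q,np.full(len(q),zz)]
    bar=[(13,-17),(252,-17),(252,17),(13,17),(13,-17)]
    arms=[(-10,-21),(11,0),(-10,21)]
    L=[(T(bar,14),(0,255,0)),(T(arms,14),(255,0,255))]
    L.append((T(np.c_[140+9*np.cos(a),9*np.sin(a)],60),(0,0,255)))
    L.append((T(np.c_[140+9*np.cos(a),9*np.sin(a)],14),(0,255,255)))
    return L
import sys
for n,d in(('top',dt),('side',ds)):
    X=back(n,d,15.5)[:,:2]; m=X.mean(0); v=X[0]-X[-1]; phi=np.arctan2(v[1],v[0])
    o=m-140*np.array([np.cos(phi),np.sin(phi)]); print(n,'origin',o,phi)
    crop(n,*((260,200,133,100) if n=='top' else (245,225,114,86)),n+'m.png',model(o,phi))
```

```text
top [[490.5, 56.4], [500.8, 37.2], [511.1, 17.4], [552.8, -59.7], [563.3, -78.7], [573.2, -98.9]] [531.9 -21. ] phi 2.060260570149791 fwd -1.0813320834400024
side [[494.2, 55.3], [504.2, 35.9], [514.3, 15.8], [556.3, -61.4], [566.8, -81.1], [577.1, -100.4]] [535.5 -22.6] phi 2.0602710027785642 fwd -1.0813216508112293
knobtop [[535.98769487 -20.42321144  60.        ]] [[537.52421882 -19.68098736  60.        ]]
top origin [ 597.75979443 -144.60072228] 2.060260570149791
side origin [ 601.3029184  -146.20921268] 2.0602710027785642
```

View pics/topm.png

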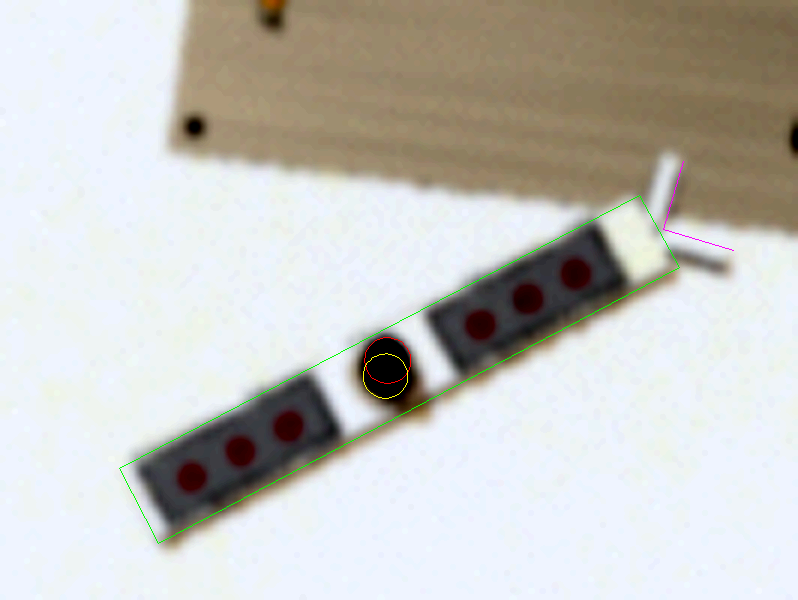

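View pics/sidem.png

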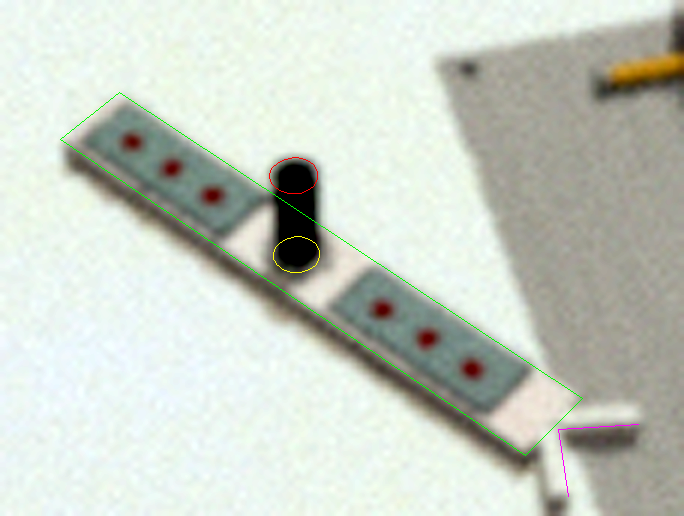

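The side and top views agree to about 4 mm. I'm averaging them:
- **Knob:** about (535, -21).
- **Carrier angle:** 2.06 rad, against 1.443 rad for the station.
- **Post:** about (634, -200).

I'll move above the knob and turn the jaws across the bar.

```bash
python3 -m crank '[[[20,-36,0,0,0,-0.1],[20,-36,0,0,0,-0.1],[20,-36,0,0,0,-0.1],[20,-36,0,0,0,-0.1],[20,-36,0,0,0,-0.1]]]' 1
```

```text
time_s: 0.82
ee_pos: [307.4, 381.4, 216.1]
tool_rot: [[-0.649, 0.761, -0.003], [0.761, 0.649, -0.0], [0.002, -0.002, -1.0]]
force: [0.7, 0.2, -0.6]
opening: 85.3
```

```bash
python3 -m crank '[[[20,-36,0,0,0,-0.04],[20,-36,0,0,0,-0.04],[20,-36,0,0,0,-0.04],[20,-36,0,0,0,-0.04],[20,-36,0,0,0,-0.04]]]'; python3 -m crank '[[[20,-36,0,0,0,0],[20,-36,0,0,0,0],[20,-36,0,0,0,0],[20,-36,0,0,0,0],[20,-36,0,0,0,0]]]'
```

```text
time_s: 1.23
ee_pos: [406.9, 197.9, 216.9]
tool_rot: [[-0.474, 0.881, 0.001], [0.881, 0.474, 0.002], [0.001, 0.001, -1.0]]
force: [0.1, 0.2, -0.8]
opening: 85.6
time_s: 1.65
ee_pos: [506.3, 14.5, 218.3]
tool_rot: [[-0.47, 0.883, 0.005], [0.883, 0.47, 0.002], [-0.001, 0.005, -1.0]]
force: [0.3, 0.7, 0.6]
opening: 85.5
```

```bash
python3 -m crank '[[[15,-18,-20,0,0,0],[13,-16,-30,0,0,0],[0,0,-20,0,0,0],[0,0,-10,0,0,0],[0,0,0,0,0,0]]]'
python3 - <<'E'
from h import *
crop('top',255,190,133,100,'t2.png'); crop('side',245,200,133,100,'s2.png')
a=cv2.imread('pics/t2.png');b=cv2.imread('pics/s2.png')
cv2.imwrite('pics/c2.png',np.hstack([cv2.resize(a,(400,300)),cv2.resize(b,(400,300))]))
E
```

```text
time_s: 2.07
ee_pos: [538.9, -30.9, 136.3]
tool_rot: [[-0.461, 0.887, 0.01], [0.888, 0.461, -0.001], [-0.006, 0.008, -1.0]]
force: [-0.2, 0.3, -0.5]
opening: 85.5
```

View pics/c2.png

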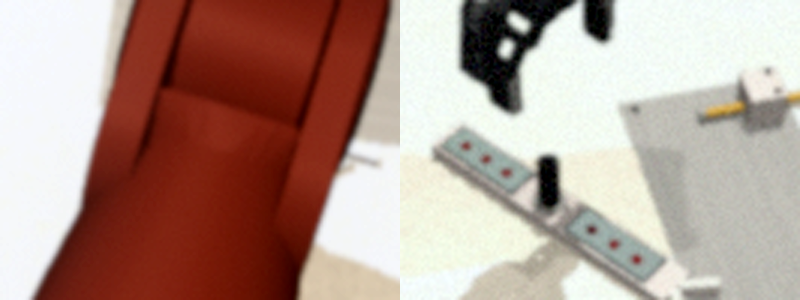

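The top view is blocked by the arm. The side view shows the open jaws above and around the knob at roughly (548,180) in the composite. I'll correct the overshoot, then descend.

```bash
python3 -m crank '[[[-2,5,-10,0,0.008,0],[-1,4,-15,0,0,0.01],[0,1,-15,0,0,0],[0,0,-8,0,0,0],[0,0,0,0,0,0]]]'
```

```text
time_s: 2.58
ee_pos: [539.3, -16.9, 95.5]
tool_rot: [[-0.475, 0.88, 0.013], [0.88, 0.475, -0.004], [-0.01, 0.01, -1.0]]
force: [0.3, -0.9, 0.2]
opening: 85.4
```

```bash
python3 -m crank '[[[-2,-2,-10,0.002,0.008,0],[-1,-1,-12,0.002,0.008,0.01],[0,0,-12,0,0.004,0],[0,0,-5,0,0.002,0],[0,0,0,0,0,0]]]'
```

```text
time_s: 3.0
ee_pos: [537.1, -19.7, 55.3]
tool_rot: [[-0.486, 0.874, -0.008], [0.874, 0.486, -0.001], [0.003, -0.007, -1.0]]
force: [-0.2, -0.9, -0.1]
opening: 85.3
```

```bash
python3 -c "
from h import *
s=manip.get_state();print(s['ee_pos'],s['tool_rot'].round(4))
crop('side',265,215,80,60,'s3.png')"
```

```text
[537.08522151 -19.67878025  55.28998143] [[-4.860e-01  8.739e-01 -7.600e-03]
 [ 8.740e-01  4.860e-01 -9.000e-04]
 [ 3.000e-03 -7.100e-03 -1.000e+00]]
```

View pics/s3.png

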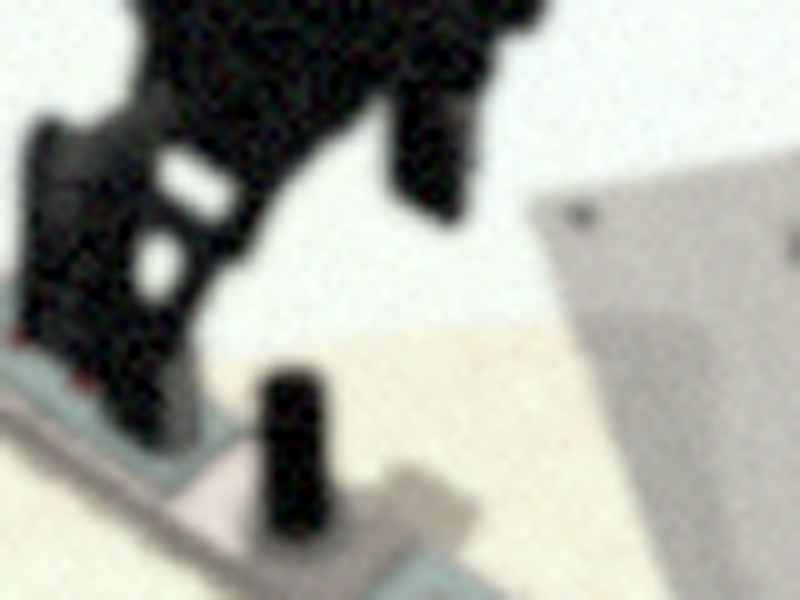

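```bash
python3 -c "
from h import *
s=manip.get_state();p=s['ee_pos'];R=s['tool_rot']
ov=[]
for sg in (-1,1):
  for d in (9,22):
    for h in (42.5,57):
      q=np.array([p+R@np.array([x,sg*h,d]) for x in(-11,11)]); ov.append((q,(0,0,255) if d==9 else (0,255,0)))
ov.append((np.array([p,p+R[:,2]*22]),(255,0,0)))
crop('side',265,215,80,60,'s4.png',ov)"
```

```text
(no output)
```

View pics/s4.png

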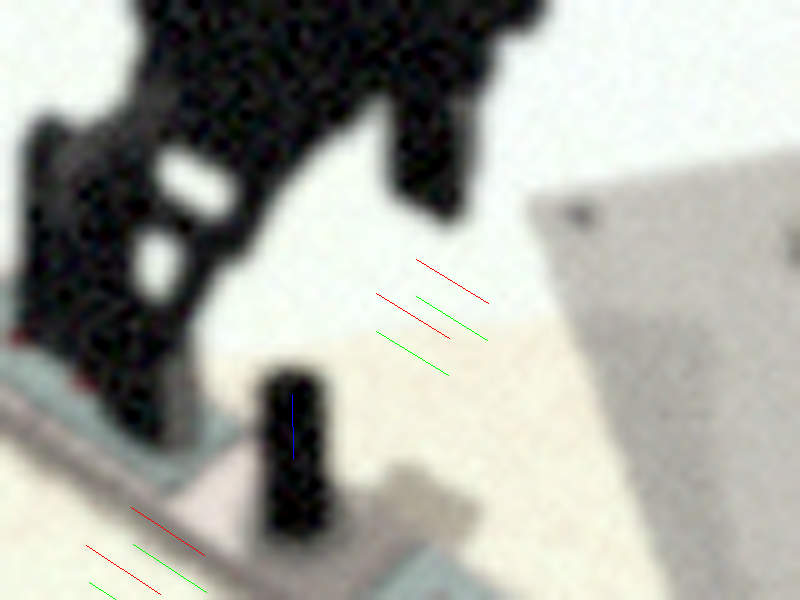

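```bash
python3 -c "
from h import *
s=manip.get_state();p=s['ee_pos'];R=s['tool_rot']
print(s['time_s'],p)
ov=[]
for d in (-51,-110):
  q=np.array([p+R@np.array([x*38,y*42.5,d]) for x,y in((-1,-1),(1,-1),(1,1),(-1,1),(-1,-1))]); ov.append((q,(0,0,255)))
for d in(-9,9):
  q=np.array([p+R@np.array([x*11,y*57,d]) for x,y in((-1,-1),(1,-1),(1,1),(-1,1),(-1,-1))]); ov.append((q,(0,255,0)))
crop('side',220,120,160,120,'s5.png',ov)
im=cam('top')['pixels'];crop('top',230,150,160,120,'t5.png',ov)"
```

```text
3.1 [537.40229892 -19.75092191  56.33812689]
```

View pics/s5.png

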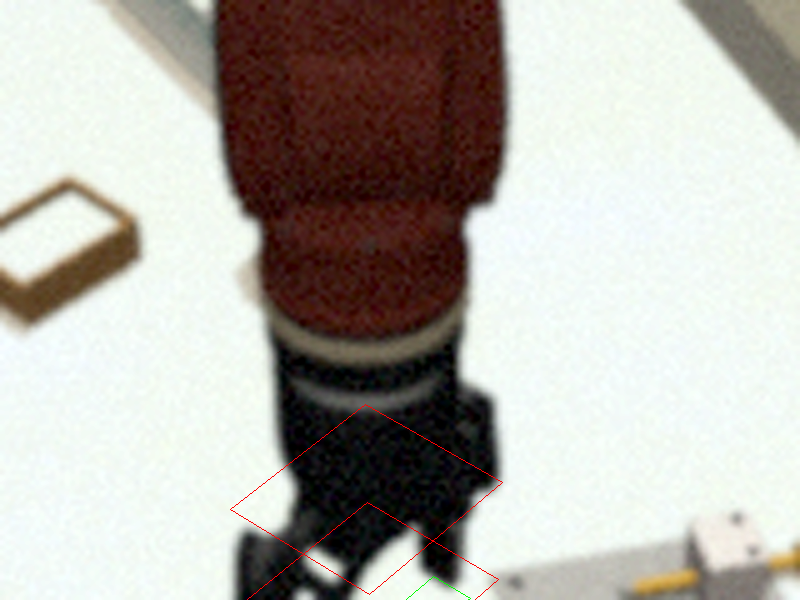

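View pics/t5.png

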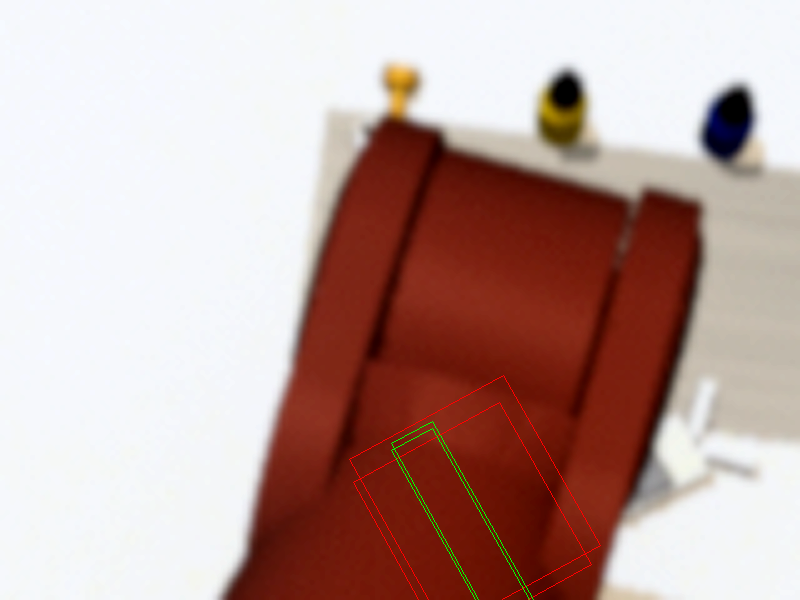

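The seen fingertips sit about 25 mm above where I predicted, or 20 mm deeper in the view. Before closing I need to know which. I'll go up and half close to check the finger geometry.

```bash
python3 -m crank '[[[0,0,15,0,0,0],[0,0,15,0,0,0],[0,0,10,0,0,0],[0,0,0,0,0,0],[0,0,0,0,0,0]]]' 0.3;  python3 -m crank '[[[0,0,0,0,0,0],[0,0,0,0,0,0],[0,0,0,0,0,0],[0,0,0,0,0,0],[0,0,0,0,0,0]]]'
python3 -c "
from h import *
s=manip.get_state();p=s['ee_pos'];R=s['tool_rot'];w=s['opening']/2
ov=[]
for sg in (-1,1):
  for d in (22,):
    for h in (w,w+14.5):
      q=np.array([p+R@np.array([x,sg*h,d]) for x in(-11,11)]); ov.append((q,(0,255,0)))
ov.append((np.array([p,p+R[:,2]*22]),(255,0,0)))
crop('side',265,190,80,60,'s6.png',ov)"
```

```text
time_s: 3.62
ee_pos: [538.8, -20.2, 100.7]
tool_rot: [[-0.486, 0.874, -0.002], [0.874, 0.486, -0.002], [-0.001, -0.003, -1.0]]
force: [-0.2, -0.3, -0.3]
opening: 26.3
time_s: 4.03
ee_pos: [538.2, -20.0, 98.8]
tool_rot: [[-0.486, 0.874, -0.004], [0.874, 0.486, -0.002], [0.0, -0.004, -1.0]]
force: [0.0, 0.2, 0.2]
opening: 25.8
```

View pics/s6.png

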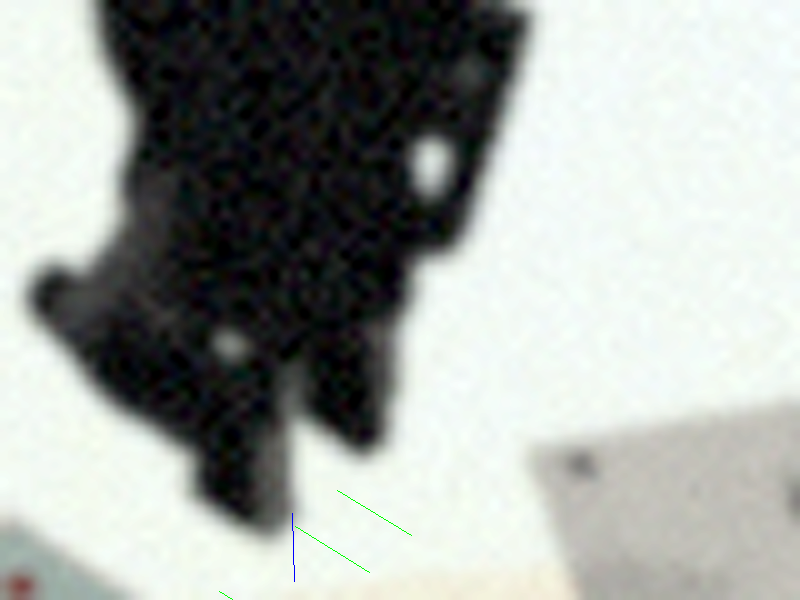

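```bash
python3 -c "
from h import *
print(manip.finger_overhang,[a for a in dir(manip) if a[0]!='_'])
p0=np.array([209.9,561.7,218.7]);R0=np.array([[-.9367,.35,0],[.35,.9367,0],[0,0,-1]])
s=manip.get_state();f=cam('side')
CAM['side']=dict(f,pixels=cv2.imread('pics/side0.png'))
CAM['top']=dict(cam('top'),pixels=cv2.imread('pics/top0.png'))
ov=[]
for sg in (-1,1):
  for d in (9,):
    for h in (42.5,57):
      q=np.array([p0+R0@np.array([x,sg*h,d]) for x in(-11,11)]); ov.append((q,(0,255,0)))
ov.append((np.array([p0,p0+R0[:,2]*22]),(255,0,0)))
print(proj('side',[p0,p0-[0,0,22]]),proj('top',[p0,p0-[0,0,22]]))
crop('side',50,20,100,75,'s7.png',ov);crop('top',0,380,80,60,'t7.png',ov)"
```

```text
22.0 ['IKError', 'finger_overhang', 'get_state', 'grab_frame', 'hand_in']
[[101.10519399  93.37631181]
 [103.6660027  100.81710922]] [[ 22.29427487 414.07570486]
 [ 28.31517249 412.41176354]]
```

View pics/s7.png

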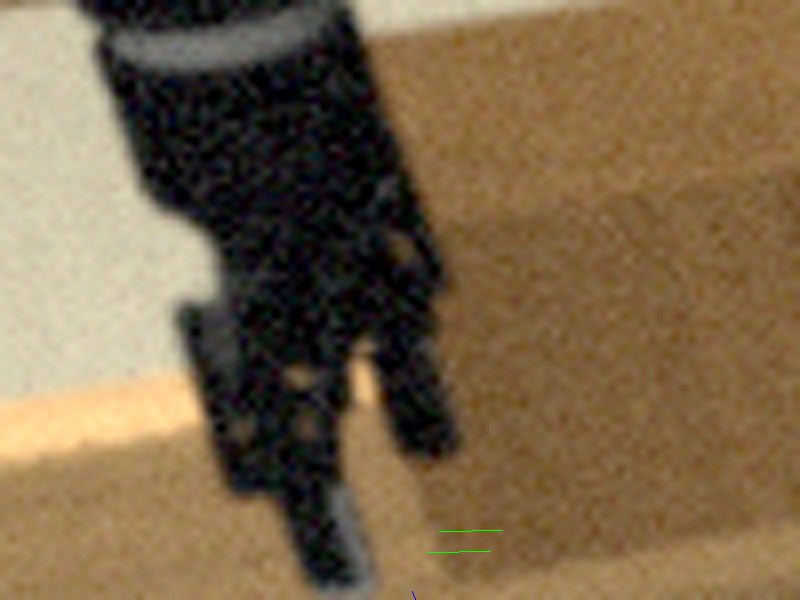

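View pics/t7.png

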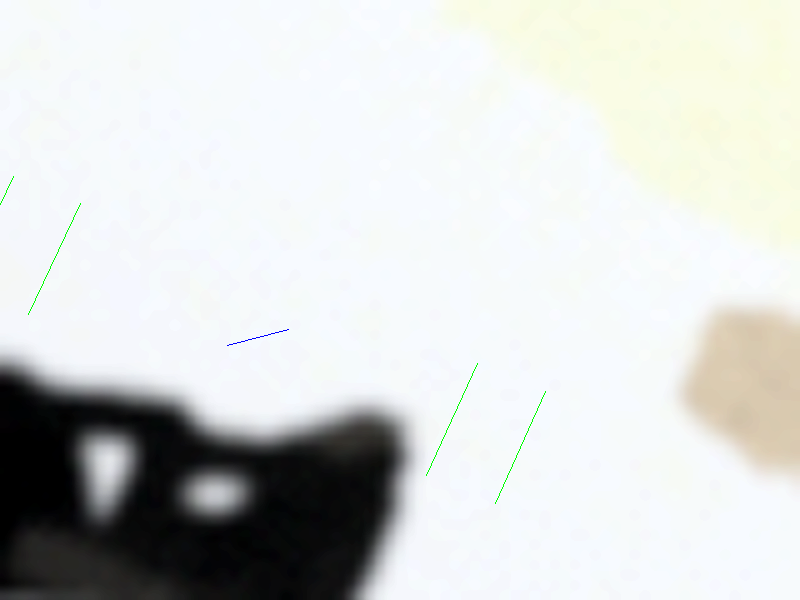

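```bash
python3 -c "
from h import *
p0=np.array([209.9,561.7,218.7]);R0=np.array([[-.9367,.35,0],[.35,.9367,0],[0,0,-1]])
CAM['side']=dict(cam('side'),pixels=cv2.imread('pics/side0.png'))
CAM['top']=dict(cam('top'),pixels=cv2.imread('pics/top0.png'))
ov=[]
for d,c in ((9,(0,255,0)),(-21,(0,0,255))):
  for sg in (-1,1):
      q=np.array([p0+R0@np.array([x,sg*h,d]) for x,h in((-11,42.5),(11,42.5),(11,57),(-11,57),(-11,42.5))]); ov.append((q,c))
crop('side',50,20,100,75,'s8.png',ov);crop('top',0,390,80,60,'t8.png',ov)
a=cv2.imread('pics/t8.png');b=cv2.imread('pics/s8.png')
cv2.imwrite('pics/c8.png',np.hstack([cv2.resize(a,(400,300)),cv2.resize(b,(400,300))]))"
```

```text
(no output)
```

View pics/c8.png

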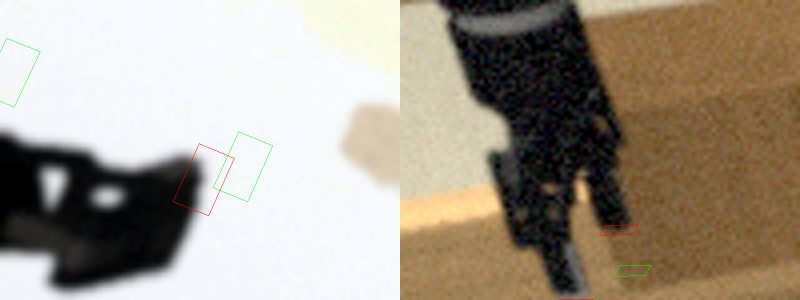

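Initial images from both cameras agree that the finger tips are about 30 mm farther back along the tool than the data says. The lateral offset is about 0. With the TCP at z about 42, the tips clear the slides whichever is right and still reach the knob, so I'll descend to there and look.

```bash
python3 -m crank '[[[-1,-1,-10,0,0,0],[-1,0,-14,0,0,0],[0,0,-14,0,0,0],[0,0,-8,0,0,0],[0,0,0,0,0,0]]]' 0.6; python3 -m crank '[[[0,0,-5,0,0,0],[0,0,0,0,0,0],[0,0,0,0,0,0]]]'; 
python3 -c "
from h import *
s=manip.get_state();p=s['ee_pos'];R=s['tool_rot'];w=s['opening']/2
ov=[]
for sg in (-1,1):
  for d in (22,):
    for h in (w,w+14.5):
      q=np.array([p+R@np.array([x,sg*h,d]) for x in(-11,11)]); ov.append((q,(0,255,0)))
ov.append((np.array([p,p+R[:,2]*22]),(255,0,0)))
crop('side',265,215,80,60,'s9.png',ov)"
```

```text
time_s: 4.7
ee_pos: [536.5, -21.4, 50.0]
tool_rot: [[-0.486, 0.874, -0.002], [0.874, 0.486, -0.002], [-0.001, -0.003, -1.0]]
force: [0.1, -0.5, -0.1]
opening: 50.9
time_s: 4.95
ee_pos: [536.1, -21.4, 44.3]
tool_rot: [[-0.486, 0.874, -0.003], [0.874, 0.486, -0.002], [-0.001, -0.004, -1.0]]
force: [-0.1, 1.2, -0.7]
opening: 50.9
```

View pics/s9.png

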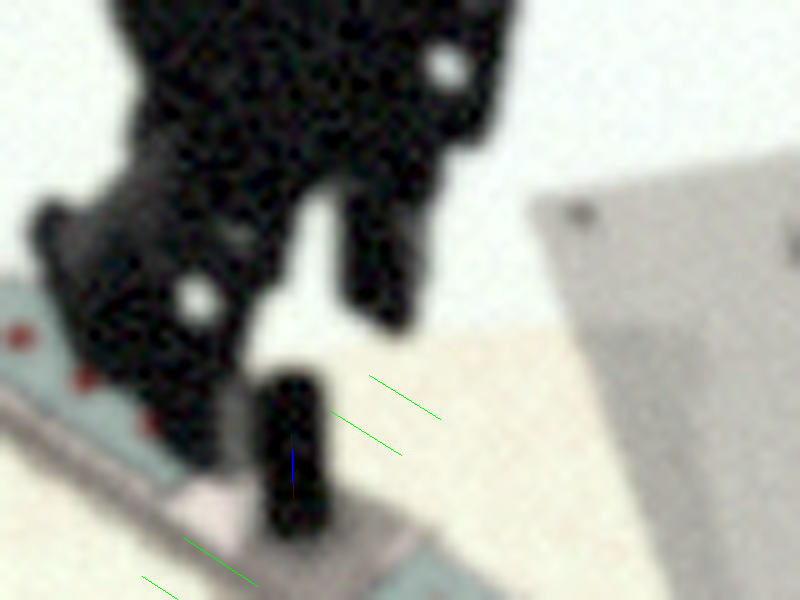

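```bash
python3 -m crank '[[[0,0,0,0,0,0],[0,0,0,0,0,0],[0,0,0,0,0,0],[0,0,0,0,0,0],[0,0,0,0,0,0]]]' 0.15
python3 -c "
from h import *
s=manip.get_state();print(s['force'],s['wrist_torque'],s['opening'])
crop('side',265,215,80,60,'s10.png')"
```

```text
time_s: 5.42
ee_pos: [536.9, -21.7, 45.9]
tool_rot: [[-0.486, 0.874, -0.001], [0.874, 0.486, -0.003], [-0.002, -0.002, -1.0]]
force: [-0.8, 0.7, -1.3]
opening: 13.6
[-0.79166827  0.69541257 -1.34650328] [-0.05991853 -0.01013324 -0.04216799] 13.597024635841425
```

View pics/s10.png

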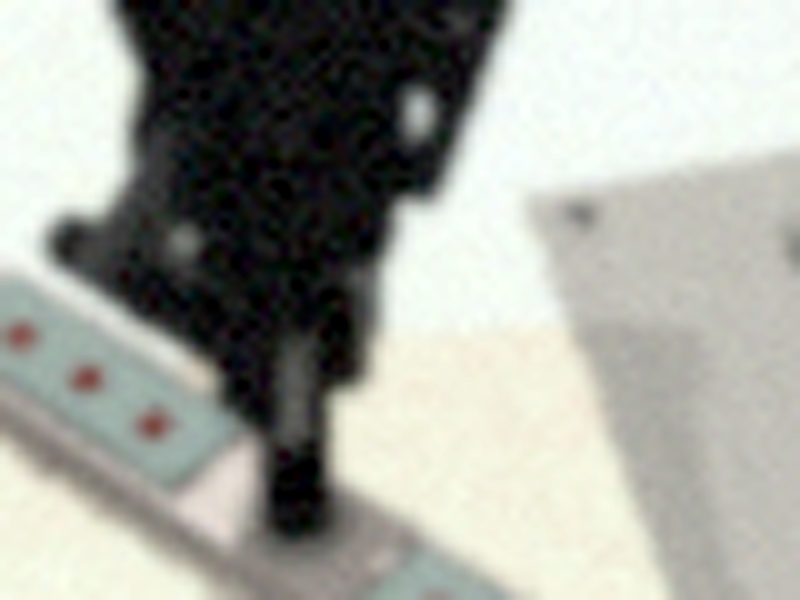

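```bash
python3 -m crank '[[[0,0,0,0,0,0],[0,0,0,0,0,0],[0,0,0,0,0,0]]]' 0.08
python3 -c "
from h import *
s=manip.get_state();print(s['force'],s['wrist_torque'],s['opening'],s['joint_positions'])
crop('side',265,215,80,60,'s11.png')
cv2.imwrite('pics/t11.png',cam('top')['pixels'])"
```

```text
time_s: 5.72
ee_pos: [536.8, -21.7, 46.0]
tool_rot: [[-0.486, 0.874, -0.001], [0.874, 0.486, -0.003], [-0.002, -0.002, -1.0]]
force: [-0.3, 0.5, 0.0]
opening: 12.7
[-0.32090835  0.48970333  0.02685852] [ 0.00438056  0.14573345 -0.03019967] 12.710473811037518 [-0.2820625  -0.04217814 -0.36846008  1.24478574 -0.00318918  0.78147094]
```

View pics/s11.png

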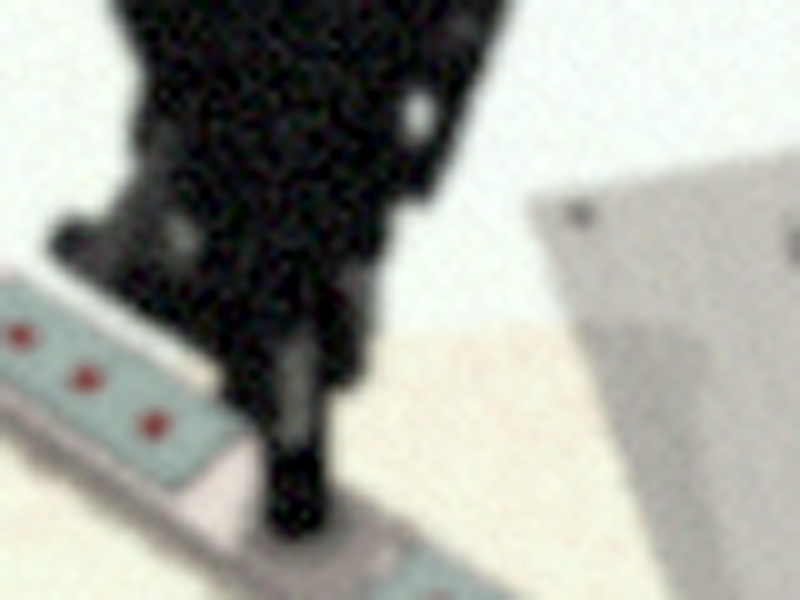

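View pics/t11.png

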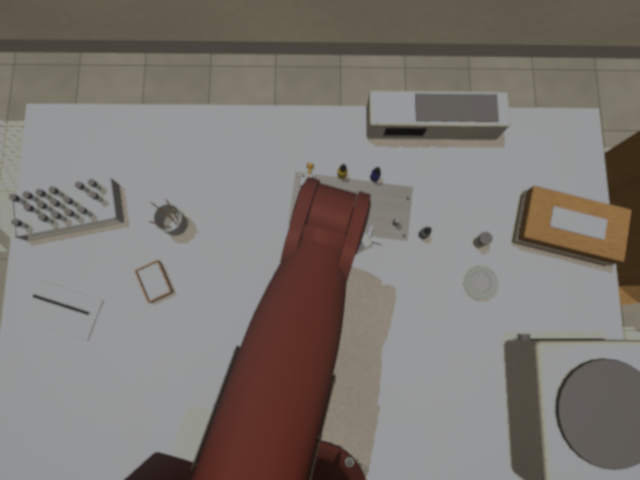

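```bash
python3 -m crank '[[[0,0,0,0,0,0],[0,0,0,0,0,0],[0,0,0,0,0,0]]]' 0.0; python3 -m crank '[[[0,0,0,0,0,0],[0,0,0,0,0,0]]]' 0.0
```

```text
time_s: 6.07
ee_pos: [536.8, -21.7, 45.9]
tool_rot: [[-0.486, 0.874, -0.001], [0.874, 0.486, -0.003], [-0.002, -0.003, -1.0]]
force: [-1.0, -1.2, -1.3]
opening: 12.6
time_s: 6.23
ee_pos: [536.8, -21.7, 45.9]
tool_rot: [[-0.486, 0.874, -0.001], [0.874, 0.486, -0.003], [-0.002, -0.002, -1.0]]
force: [-0.0, -1.3, -0.6]
opening: 12.2
```

The opening stalled at 12.5 mm with a shut command, so the jaws hold something, presumably the knob. I'll test with a short slide along the bar.

```bash
python3 -m crank '[[[1.5,-2.7,0.3,0,0,0],[2.3,-4.4,0.3,0,0,0],[2.3,-4.4,0,0,0,0],[1.5,-2.7,0,0,0,0],[0,0,0,0,0,0]]]'
python3 -c "
from h import *
s=manip.get_state();print(s['force'],s['wrist_torque'],s['opening'])
crop('side',265,215,80,60,'s12.png')"
```

```text
time_s: 6.65
ee_pos: [544.8, -36.8, 45.9]
tool_rot: [[-0.486, 0.874, -0.002], [0.874, 0.486, -0.002], [-0.0, -0.003, -1.0]]
force: [-0.8, 0.6, -0.2]
opening: 12.3
[-0.83618011  0.64768747 -0.17123838] [0.24371631 0.05982114 0.05297262] 12.263653136799405
```

View pics/s12.png

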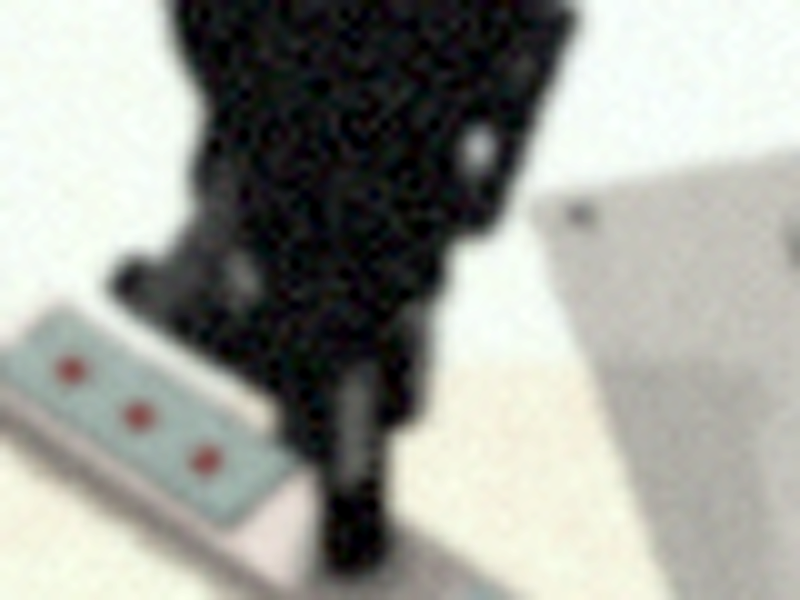

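The carrier follows: its red dots shifted about 6 px and the force is about 1 N. About 48 mm of slide remains, so I'll go 30 mm and re-measure.

```bash
python3 -m crank '[[[2,-3,0.2,0,0,0],[3.5,-5,0.2,0,0,0],[4,-6.3,0,0,0,0],[4,-6,0,0,0,0],[3,-4.5,0,0,0,0]]]'
python3 -m crank '[[[0,0,0,0,0,0]]]'
python3 -c "
from h import *
s=manip.get_state();print(s['ee_pos'],s['force'],s['wrist_torque'],s['opening'])
crop('side',250,225,133,100,'s13.png'); crop('top',340,200,80,60,'t13.png')"
```

```text
time_s: 7.12
ee_pos: [562.0, -63.1, 45.9]
tool_rot: [[-0.487, 0.873, -0.003], [0.873, 0.487, -0.002], [0.0, -0.003, -1.0]]
force: [0.1, 0.1, -1.2]
opening: 12.3
time_s: 7.2
ee_pos: [562.8, -64.4, 45.9]
tool_rot: [[-0.486, 0.874, -0.002], [0.874, 0.486, -0.002], [-0.001, -0.003, -1.0]]
force: [-0.4, 0.4, -0.6]
opening: 12.9
[562.82777287 -64.40959888  45.94067108] [-0.41861878  0.43067316 -0.63220896] [ 0.09503855 -0.06807916  0.04149256] 12.912750827685532
```

View pics/s13.png

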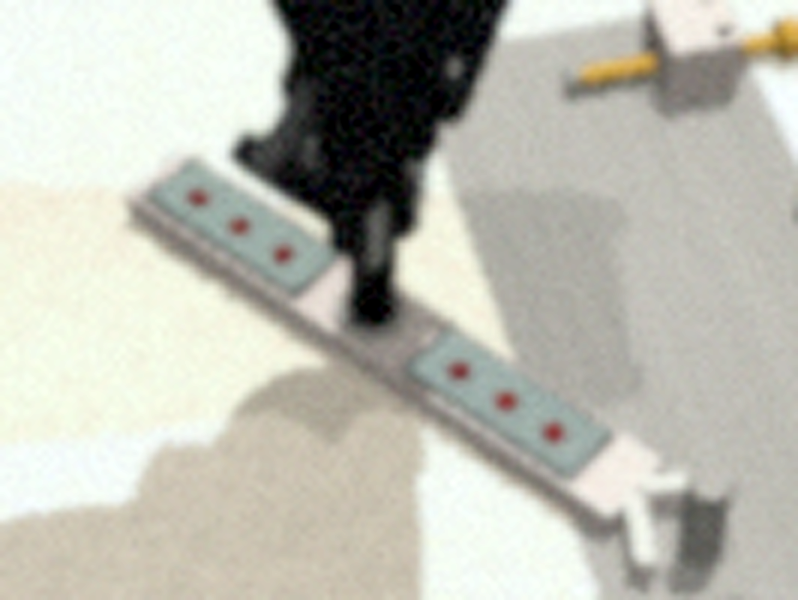

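View pics/t13.png

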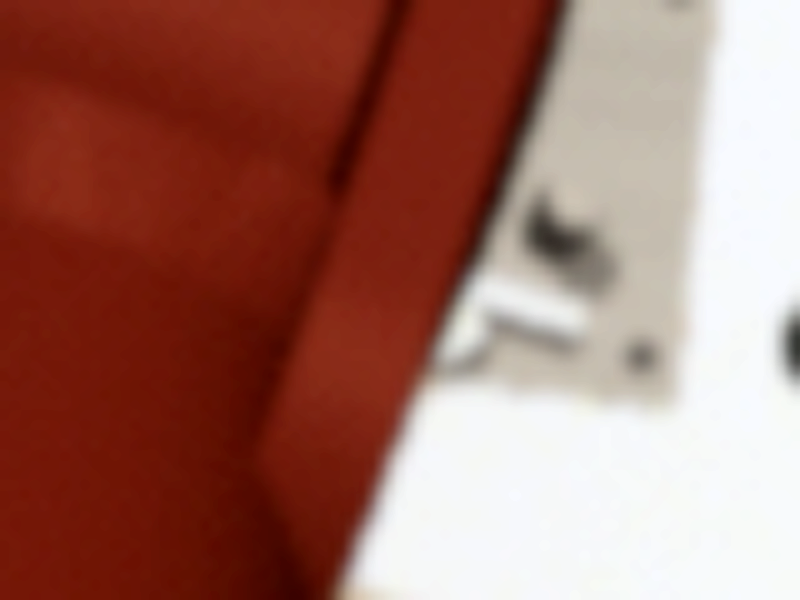

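```bash
cat >> h.py <<'E'
def dots(px,s,o,n='side'):
    X=back(n,(np.array(px,float)+.5)/s-.5+np.array(o),15.5)[:,:2]
    # known spacing along x from first fit; line fit
    m=X.mean(0); v=X[:3].mean(0)-X[3:].mean(0); phi=np.arctan2(v[1],v[0]); u=np.array([np.cos(phi),np.sin(phi)])
    return m, phi, m-140*u
E
python3 -c "
from h import *
m,phi,o=dots([(197,197),(239,226),(283,254),(460,371),(506,401),(553,433)],6,(250,225)); print(m,phi,o)
post=np.array([634.5,-201.5]); v=post-o; u=np.array([np.cos(phi),np.sin(phi)]); print('rem',v,'fwd',-v@u,'lat',v@[-u[1],u[0]])
"
```

```text
[561.76354534 -64.59845593] 2.065726219839196 [ 628.25933948 -187.79873743]
rem [  6.24066052 -13.70126257] fwd 15.021264879111015 lat 1.015894308942984
```

```bash
python3 -m crank '[[[1,-1.8,0,0,0,0],[1.2,-2.2,0,0,0,0],[0.9,-1.8,0,0,0,0],[0.5,-0.9,0,0,0,0],[0,0,0,0,0,0]]]'; python3 -m crank '[[[0.5,-0.9,0,0,0,0],[0.5,-0.9,0,0,0,0],[0,0,0,0,0,0]]]'
```

```text
time_s: 7.77
ee_pos: [565.5, -69.4, 45.9]
tool_rot: [[-0.488, 0.873, -0.004], [0.873, 0.488, -0.001], [0.001, -0.003, -1.0]]
force: [0.6, -0.2, -2.2]
opening: 12.5
time_s: 8.02
ee_pos: [566.5, -71.2, 45.9]
tool_rot: [[-0.488, 0.873, -0.004], [0.873, 0.488, -0.0], [0.001, -0.003, -1.0]]
force: [-0.5, 0.8, -1.8]
opening: 12.6
```

```bash
python3 -m crank '[[[0.5,-0.9,0,0,0,0],[0.5,-0.9,0,0,0,0],[0,0,0,0,0,0]]]';python3 -m crank '[[[0.5,-0.9,0,0,0,0],[0,0,0,0,0,0]]]'
```

```text
time_s: 8.27
ee_pos: [567.6, -73.1, 46.0]
tool_rot: [[-0.488, 0.873, -0.004], [0.873, 0.488, -0.0], [0.001, -0.003, -1.0]]
force: [-1.7, -0.3, -1.3]
opening: 12.3
time_s: 8.43
ee_pos: [568.1, -74.1, 45.9]
tool_rot: [[-0.488, 0.873, -0.004], [0.873, 0.488, -0.0], [0.001, -0.003, -1.0]]
force: [-0.5, -0.7, -2.0]
opening: 12.8
```

```bash
python3 -m crank '[[[0.5,-0.9,0,0,0,0],[0,0,0,0,0,0]]]'
```

```text
time_s: 8.6
ee_pos: [568.7, -75.2, 45.9]
tool_rot: [[-0.488, 0.873, -0.004], [0.873, 0.488, -0.001], [0.001, -0.003, -1.0]]
force: [-0.4, -0.3, -2.1]
opening: 12.3
```

```bash
python3 -m crank '[[[0.5,-0.9,0,0,0,0],[0,0,0,0,0,0]]]'
```

```text
time_s: 8.77
ee_pos: [569.3, -76.2, 45.9]
tool_rot: [[-0.488, 0.873, -0.004], [0.873, 0.488, -0.001], [0.001, -0.003, -1.0]]
force: [0.2, -0.8, -2.9]
opening: 12.3
```

```bash
python3 -m crank '[[[0.5,-0.9,0,0,0,0],[0,0,0,0,0,0]]]'
```

```text
time_s: 8.93
ee_pos: [569.6, -76.9, 45.9]
tool_rot: [[-0.488, 0.873, -0.004], [0.873, 0.488, -0.0], [0.002, -0.004, -1.0]]
force: [-2.0, 0.3, -1.4]
opening: 12.3
```

```bash
python3 -m crank '[[[0.4,-0.7,0,0,0,0],[0,0,0,0,0,0]]]'
```

```text
time_s: 9.1
ee_pos: [569.5, -76.9, 45.9]
tool_rot: [[-0.488, 0.873, -0.005], [0.873, 0.488, 0.001], [0.004, -0.004, -1.0]]
force: [-0.9, 0.7, -1.0]
opening: 12.5
```

```bash
python3 -c "
from h import *
s=manip.get_state();print(s['ee_pos'],s['force'],s['wrist_torque'],s['opening'])
crop('side',270,235,133,100,'s14.png'); crop('top',360,200,60,45,'t14.png')"
```

```text
[569.5451128  -76.85481033  45.8880429 ] [-0.85831134  0.69995988 -1.00552388] [0.08059689 0.09376905 0.02328123] 12.478477822310671
```

View pics/s14.png

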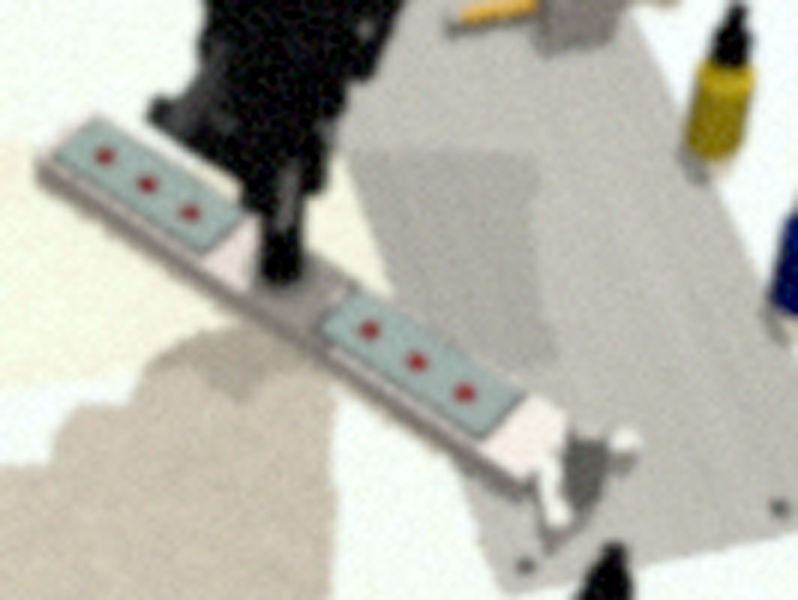

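View pics/t14.png

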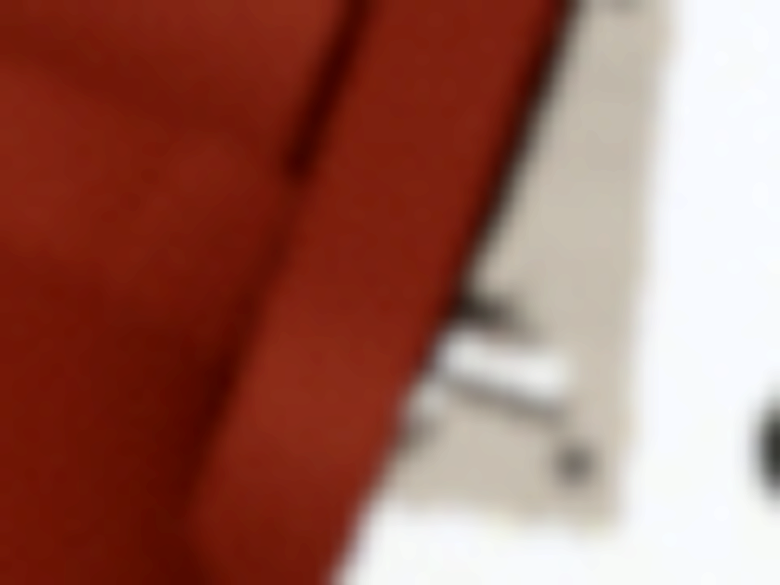

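The V now holds the post in the side view: post at about (590,470), arms on both sides. The tool has stopped advancing. I'll press slightly more and watch the force.

```bash
python3 -m crank '[[[0.6,-1.1,0,0,0,0]]]'; python3 -m crank '[[[0.6,-1.1,0,0,0,0]]]';python3 -c "
from h import *
s=manip.get_state();print(s['ee_pos'],s['tool_rot'][:,2],s['force'],s['wrist_torque'],s['opening'])"
```

```text
time_s: 9.28
ee_pos: [569.6, -77.1, 45.9]
tool_rot: [[-0.489, 0.872, -0.006], [0.872, 0.489, 0.003], [0.005, -0.004, -1.0]]
force: [-4.9, 9.4, 4.2]
opening: 12.6
time_s: 9.37
ee_pos: [569.6, -77.0, 45.8]
tool_rot: [[-0.489, 0.872, -0.007], [0.872, 0.489, 0.005], [0.008, -0.004, -1.0]]
force: [-4.7, 7.9, 3.8]
opening: 12.2
[569.57870025 -77.02596081  45.78290594] [-0.00707327  0.00516419 -0.99996165] [-4.71113254  7.93352157  3.78036393] [ 1.65726893  0.98585227 -0.01393439] 12.17014700153436
```

```bash
python3 -m crank '[[[0,0,0,-0.002,-0.003,0],[0,0,0,0,0,0]]]'; python3 -m crank '[[[0,0,0,-0.002,-0.003,0],[0,0,0,0,0,0],[0,0,0,0,0,0]]]'; python3 -c "
from h import *
s=manip.get_state();print(s['ee_pos'],s['tool_rot'][:,2],s['force'],s['wrist_torque'],s['opening'])
m,phi,o=dots([(105,156),(148,184),(190,213),(369,329),(417,361),(465,393)],6,(270,235)); print(m,phi,o)
"
```

```text
time_s: 9.53
ee_pos: [569.5, -76.9, 45.9]
tool_rot: [[-0.49, 0.872, -0.004], [0.872, 0.49, 0.003], [0.005, -0.002, -1.0]]
force: [-1.3, 1.4, -0.1]
opening: 12.2
time_s: 9.78
ee_pos: [569.4, -76.9, 45.8]
tool_rot: [[-0.49, 0.872, -0.001], [0.872, 0.49, 0.001], [0.001, -0.0, -1.0]]
force: [-1.7, 1.9, 0.0]
opening: 12.4
[569.42673543 -76.92331223  45.81459321] [-1.07079603e-03  9.41209858e-04 -9.99998984e-01] [-1.65092118  1.88798728  0.01527573] [0.43567412 0.29809242 0.03498127] 12.431671835093606
[568.69454516 -77.17247354] 2.0686233401913254 [ 635.54698579 -200.17959196]
```

The contact force of 10.6 N pointed exactly along the bar, so the V is seated on both faces. It has since relaxed to about 2.5 N. Next I'll estimate where the screw tip is and plan the arc.

```bash
python3 -c "
from h import *
th=1.443;post=np.array([635.9,-200.1]);ux=np.array([np.cos(th),np.sin(th)]);uy=np.array([-ux[1],ux[0]])
for n,uv in(('side',(345.3,238.2)),('top',(304.8,203.0))):
    X=back(n,[uv],8)[0,:2]; d=X-post; print(n,X,d@ux,d@uy)
r0=np.array([569.4,-76.9])-post
for i in range(0,16):
    a=-0.05*i; R=np.array([[np.cos(a),-np.sin(a)],[np.sin(a),np.cos(a)]]); print(i,round(2.066+a-th,3),(post+R@r0).round(1), (R@r0-(0 if i==0 else prev)).round(2)); prev=R@r0
"
```

```text
side [687.564613    22.85852938] 227.72492803068084 -22.82751004879103
top [681.10228217  26.016985  ] 230.03401093999605 -16.01533728645359
0 0.623 [569.4 -76.9] [-66.5 123.2]
1 0.573 [575.6 -73.7] [6.24 3.17]
2 0.523 [582.  -70.9] [6.39 2.85]
3 0.473 [588.6 -68.3] [6.53 2.53]
4 0.423 [595.2 -66.1] [6.64 2.2 ]
5 0.373 [601.9 -64.3] [6.75 1.87]
6 0.323 [608.8 -62.8] [6.83 1.53]
7 0.273 [615.7 -61.6] [6.9  1.18]
8 0.223 [622.6 -60.7] [6.95 0.84]
9 0.173 [629.6 -60.2] [6.98 0.49]
10 0.123 [636.6 -60.1] [7.   0.14]
11 0.073 [643.6 -60.3] [ 7.   -0.21]
12 0.023 [650.6 -60.9] [ 6.98 -0.56]
13 -0.027 [657.5 -61.8] [ 6.94 -0.91]
14 -0.077 [664.4 -63. ] [ 6.89 -1.25]
15 -0.127 [671.2 -64.6] [ 6.81 -1.6 ]
```

```bash
python3 -m crank '[[[1.5,0.75,0,0,0,-0.012],[3,1.4,0,0,0,-0.025],[3,1.4,0,0,0,-0.025],[1.5,0.7,0,0,0,-0.012],[0,0,0,0,0,0]]]'
cat > r.py <<'E'
from h import *
s=manip.get_state();post=np.array([635.9,-200.1]);d=s['ee_pos'][:2]-post;a=np.arctan2(d[1],d[0]);u=d/np.linalg.norm(d)
y=s['tool_rot'][:2,1]; f=s['force'][:2]
print('t',round(s['time_s'],2),'r',np.linalg.norm(d).round(2),'psi',round(a-1.4405,4),'yawpsi',round(np.arctan2(y[1],y[0])-np.arctan2(.490,.872)+.623,4),'z',s['ee_pos'][2].round(1),'zt',s['tool_rot'][:2,2].round(4),'Frad',(f@u).round(2),'Ftan(+against swing)',(f@[-u[1],u[0]]).round(2),'Fz',s['force'][2].round(1),'inward',(-u).round(3),'tan',np.array([u[1],-u[0]]).round(3))
E
python3 r.py
```

```text
time_s: 10.35
ee_pos: [577.9, -72.8, 46.0]
tool_rot: [[-0.419, 0.908, -0.003], [0.908, 0.419, 0.001], [0.002, -0.003, -1.0]]
force: [-1.7, 2.0, -0.1]
opening: 12.6
t 10.35 r 139.92 psi 0.5579 yawpsi 0.5437 z 46.0 zt [-0.0034  0.0005] Frad 2.5 Ftan(+against swing) 0.74 Fz -0.1 inward [ 0.415 -0.91 ] tan [0.91  0.415]
```

```bash
python3 -m crank '[[[2.5,1.0,0,0,0,-0.018],[3.2,1.2,0,0,0,-0.022],[3.3,1.1,0,0,0,-0.022],[3.3,1.0,0,0,0,-0.024],[1.5,0.4,0,0,0,-0.01]]]'; python3 r.py
```

```text
time_s: 10.77
ee_pos: [590.7, -67.7, 46.1]
tool_rot: [[-0.327, 0.945, -0.006], [0.945, 0.327, 0.001], [0.003, -0.006, -1.0]]
force: [-2.4, 2.3, 1.7]
opening: 12.8
t 10.77 r 139.89 psi 0.4594 yawpsi 0.4438 z 46.1 zt [-0.0064  0.0013] Frad 2.92 Ftan(+against swing) 1.5 Fz 1.7 inward [ 0.323 -0.946] tan [0.946 0.323]
```

```bash
python3 -m crank '[[[2.5,0.75,0,-0.001,-0.004,-0.017],[3.2,0.9,0,0,-0.001,-0.022],[3.3,0.8,0,0,-0.001,-0.022],[3.3,0.7,0,0,-0.001,-0.023],[1.5,0.3,0,0,0,-0.01]]]'; python3 r.py
```

```text
time_s: 11.18
ee_pos: [604.5, -63.9, 46.0]
tool_rot: [[-0.231, 0.973, -0.0], [0.973, 0.231, 0.0], [0.0, 0.0, -1.0]]
force: [-2.7, 2.3, 0.9]
opening: 12.2
t 11.18 r 139.78 psi 0.3571 yawpsi 0.3443 z 46.0 zt [-0.      0.0005] Frad 2.85 Ftan(+against swing) 2.1 Fz 0.9 inward [ 0.225 -0.974] tan [0.974 0.225]
```

```bash
python3 -m crank '[[[2.5,0.5,0,0,-0.001,-0.017],[3.3,0.6,0,0,-0.001,-0.022],[3.4,0.5,0,0,-0.001,-0.023],[3.4,0.4,0,0,-0.001,-0.023],[1.5,0.1,0,0,0,-0.01]]]'; python3 r.py
```

```text
time_s: 11.6
ee_pos: [619.0, -61.5, 46.0]
tool_rot: [[-0.132, 0.991, 0.004], [0.991, 0.132, 0.0], [-0.0, 0.004, -1.0]]
force: [-2.6, 2.8, 1.6]
opening: 12.5
t 11.6 r 139.62 psi 0.2515 yawpsi 0.2431 z 46.0 zt [0.004  0.0004] Frad 3.09 Ftan(+against swing) 2.24 Fz 1.6 inward [ 0.121 -0.993] tan [0.993 0.121]
```

```bash
python3 -m crank '[[[2.5,0.25,0,0,0.002,-0.017],[3.0,0.2,0,0,0.001,-0.021],[2.5,0.1,0,0,0.001,-0.018],[1.5,0.05,0,0,0,-0.011],[0,0,0,0,0,0]]]'; python3 r.py;  python3 -c "
from h import *
crop('side',270,205,160,120,'s15.png');crop('side',320,215,60,45,'s16.png')"
```

```text
time_s: 12.02
ee_pos: [629.6, -60.7, 46.1]
tool_rot: [[-0.058, 0.998, -0.0], [0.998, 0.058, 0.001], [0.001, -0.0, -1.0]]
force: [-2.2, 2.9, 2.6]
opening: 12.5
t 12.02 r 139.58 psi 0.1757 yawpsi 0.1694 z 46.1 zt [-0.0003  0.0006] Frad 2.99 Ftan(+against swing) 2.11 Fz 2.6 inward [ 0.045 -0.999] tan [0.999 0.045]
```

View pics/s15.png

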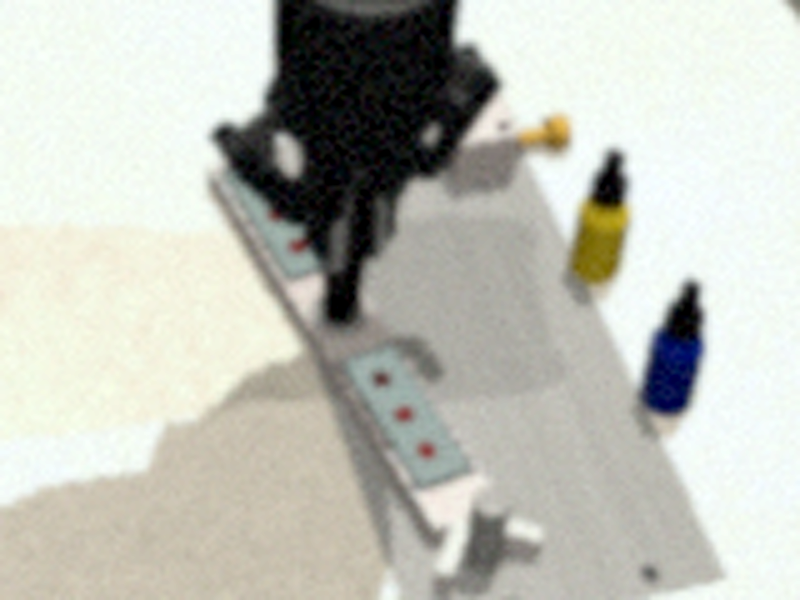

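View pics/s16.png

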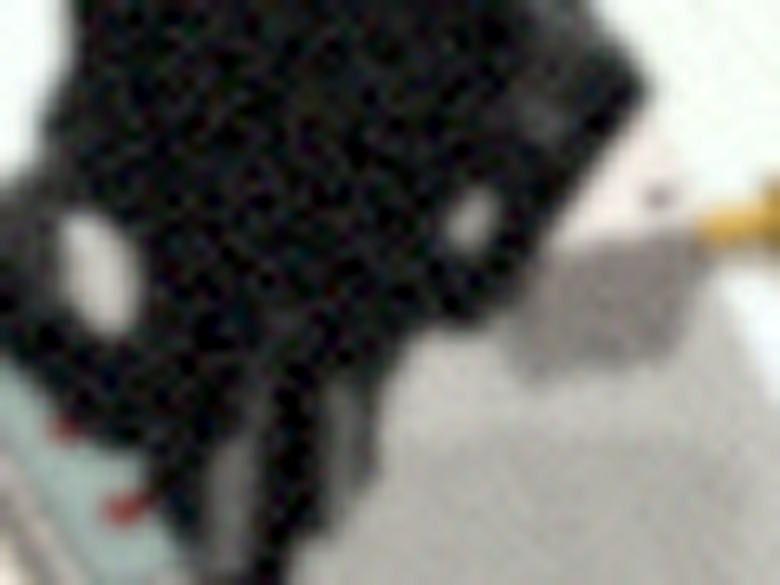

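V still on the post; the screw is hidden behind the gripper, so I'll find it by touch in small steps. Baseline tangential drag is about 2.1 N.

```bash
python3 -m crank '[[[1.2,0.03,0,0,0,-0.008],[1.2,0.03,0,0,0,-0.008],[0,0,0,0,0,0]]]'; python3 r.py
```

```text
time_s: 12.32
ee_pos: [632.0, -60.6, 46.1]
tool_rot: [[-0.042, 0.999, -0.0], [0.999, 0.042, 0.001], [0.001, -0.0, -1.0]]
force: [-1.7, 2.9, 0.9]
opening: 12.2
t 12.32 r 139.59 psi 0.1579 yawpsi 0.153 z 46.1 zt [-0.0002  0.0007] Frad 2.91 Ftan(+against swing) 1.63 Fz 0.9 inward [ 0.028 -1.   ] tan [1.    0.028]
```

```bash
python3 -m crank '[[[1.2,0.02,0,0,0,-0.008],[1.2,0.02,0,0,0,-0.008],[0,0,0,0,0,0]]]'; python3 r.py
```

```text
time_s: 12.57
ee_pos: [634.6, -60.5, 46.1]
tool_rot: [[-0.024, 1.0, -0.0], [1.0, 0.024, 0.001], [0.001, -0.0, -1.0]]
force: [-1.9, 2.9, 1.2]
opening: 13.0
t 12.57 r 139.58 psi 0.1395 yawpsi 0.1353 z 46.1 zt [-0.0001  0.0007] Frad 2.9 Ftan(+against swing) 1.84 Fz 1.2 inward [ 0.009 -1.   ] tan [1.    0.009]
```

```bash
python3 -m crank '[[[1.2,0,0,0,0,-0.009],[1.2,-0.01,0,0,0,-0.009],[0,0,0,0,0,0]]]'; python3 r.py
```

```text
time_s: 12.82
ee_pos: [637.4, -60.6, 46.1]
tool_rot: [[-0.004, 1.0, 0.0], [1.0, 0.004, 0.001], [0.001, 0.0, -1.0]]
force: [-1.2, 2.3, 0.0]
opening: 12.3
t 12.82 r 139.55 psi 0.1195 yawpsi 0.1153 z 46.1 zt [0.0002 0.0007] Frad 2.31 Ftan(+against swing) 1.22 Fz 0.0 inward [-0.011 -1.   ] tan [ 1.    -0.011]
```

```bash
python3 -m crank '[[[1.2,-0.02,0,0,0,-0.009],[1.2,-0.03,0,0,0,-0.009],[0,0,0,0,0,0]]]'; python3 r.py
```

```text
time_s: 13.07
ee_pos: [640.2, -60.6, 46.1]
tool_rot: [[0.016, 1.0, 0.001], [1.0, -0.016, 0.001], [0.001, 0.0, -1.0]]
force: [-1.7, 2.7, 0.2]
opening: 12.1
t 13.07 r 139.54 psi 0.0993 yawpsi 0.0954 z 46.1 zt [0.0005 0.0007] Frad 2.65 Ftan(+against swing) 1.83 Fz 0.2 inward [-0.031 -1.   ] tan [ 1.    -0.031]
```

```bash
python3 -m crank '[[[1.2,-0.04,0,0,0,-0.009],[1.2,-0.04,0,0,0,-0.009],[0,0,0,0,0,0]]]'; python3 r.py
```

```text
time_s: 13.32
ee_pos: [643.0, -60.7, 46.1]
tool_rot: [[0.036, 0.999, 0.001], [0.999, -0.036, 0.001], [0.001, 0.001, -1.0]]
force: [-1.8, 3.0, 0.0]
opening: 12.6
t 13.32 r 139.53 psi 0.0795 yawpsi 0.0754 z 46.1 zt [0.0007 0.0006] Frad 2.88 Ftan(+against swing) 1.95 Fz 0.0 inward [-0.051 -0.999] tan [ 0.999 -0.051]
```

```bash
python3 -m crank '[[[1,-0.05,0,0,0,-0.007],[1,-0.06,0,0,0,-0.007],[0,0,0,0,0,0]]]'; python3 r.py
```

```text
time_s: 13.57
ee_pos: [645.2, -60.9, 46.1]
tool_rot: [[0.051, 0.999, 0.001], [0.999, -0.051, 0.001], [0.001, 0.001, -1.0]]
force: [-2.0, 2.4, -0.1]
opening: 12.6
t 13.57 r 139.49 psi 0.0636 yawpsi 0.0598 z 46.1 zt [0.0006 0.0006] Frad 2.27 Ftan(+against swing) 2.17 Fz -0.1 inward [-0.067 -0.998] tan [ 0.998 -0.067]
```

```bash
python3 -m crank '[[[1,-0.06,0,0,0,-0.007],[1,-0.07,0,0,0,-0.007],[0,0,0,0,0,0]]]'; python3 r.py
```

```text
time_s: 13.82
ee_pos: [647.4, -61.1, 46.1]
tool_rot: [[0.067, 0.998, 0.001], [0.998, -0.067, 0.001], [0.001, 0.001, -1.0]]
force: [-1.3, 2.7, 0.9]
opening: 12.5
t 13.82 r 139.46 psi 0.0476 yawpsi 0.0442 z 46.1 zt [0.0007 0.0005] Frad 2.58 Ftan(+against swing) 1.5 Fz 0.9 inward [-0.083 -0.997] tan [ 0.997 -0.083]
```

```bash
python3 -m crank '[[[1,-0.07,0,0,0,-0.007],[1,-0.08,0,0,0,-0.007],[0,0,0,0,0,0]]]'; python3 r.py
```

```text
time_s: 14.07
ee_pos: [649.6, -61.3, 46.1]
tool_rot: [[0.082, 0.997, 0.001], [0.997, -0.082, 0.0], [0.0, 0.001, -1.0]]
force: [-2.0, 2.2, 0.8]
opening: 12.7
t 14.07 r 139.44 psi 0.0319 yawpsi 0.0285 z 46.1 zt [0.0006 0.0004] Frad 2.02 Ftan(+against swing) 2.21 Fz 0.8 inward [-0.098 -0.995] tan [ 0.995 -0.098]
```

```bash
python3 -m crank '[[[0.8,-0.15,0,0,0,-0.006],[0.8,-0.15,0,0,0,-0.006],[0,0,0,0,0,0]]]'; python3 r.py
```

```text
time_s: 14.32
ee_pos: [651.5, -61.5, 46.1]
tool_rot: [[0.096, 0.995, 0.001], [0.995, -0.096, 0.001], [0.001, 0.001, -1.0]]
force: [-1.8, 2.3, 0.1]
opening: 12.5
t 14.32 r 139.44 psi 0.0183 yawpsi 0.0153 z 46.1 zt [0.0008 0.0006] Frad 2.13 Ftan(+against swing) 2.01 Fz 0.1 inward [-0.112 -0.994] tan [ 0.994 -0.112]
```

```bash
python3 -m crank '[[[0.8,-0.12,0,0,0,-0.006],[0.8,-0.13,0,0,0,-0.006],[0,0,0,0,0,0]]]'; python3 r.py
```

```text
time_s: 14.57
ee_pos: [653.3, -61.8, 46.1]
tool_rot: [[0.109, 0.994, 0.001], [0.994, -0.109, 0.001], [0.001, 0.001, -1.0]]
force: [-2.2, 2.7, 0.2]
opening: 12.5
t 14.57 r 139.43 psi 0.0051 yawpsi 0.0021 z 46.1 zt [0.0009 0.0007] Frad 2.37 Ftan(+against swing) 2.53 Fz 0.2 inward [-0.125 -0.992] tan [ 0.992 -0.125]
```

```bash
python3 -m crank '[[[0.8,-0.12,0,0,0,-0.006],[0.8,-0.13,0,0,0,-0.006],[0,0,0,0,0,0]]]'; python3 r.py
```

```text
time_s: 14.82
ee_pos: [654.7, -61.9, 46.2]
tool_rot: [[0.122, 0.993, 0.0], [0.993, -0.122, 0.001], [0.001, 0.0, -1.0]]
force: [-2.6, 3.4, 1.4]
opening: 12.6
t 14.82 r 139.46 psi -0.0052 yawpsi -0.0111 z 46.2 zt [0.0002 0.0007] Frad 2.98 Ftan(+against swing) 3.04 Fz 1.4 inward [-0.135 -0.991] tan [ 0.991 -0.135]
```

```bash
python3 -m crank '[[[0.6,-0.08,0,0,0,-0.002],[0,0,0,0,0,0]]]'; python3 r.py
```

```text
time_s: 14.98
ee_pos: [654.9, -62.0, 46.2]
tool_rot: [[0.124, 0.992, -0.001], [0.992, -0.124, 0.001], [0.001, -0.001, -1.0]]
force: [-2.3, 2.8, 1.1]
opening: 12.3
t 14.98 r 139.44 psi -0.0062 yawpsi -0.0134 z 46.2 zt [-0.0009  0.0008] Frad 2.46 Ftan(+against swing) 2.66 Fz 1.1 inward [-0.136 -0.991] tan [ 0.991 -0.136]
```

```bash
python3 -m crank '[[[0.6,-0.08,0,0,0,0],[0,0,0,0,0,0]]]'; python3 r.py
```

```text
time_s: 15.15
ee_pos: [655.0, -62.0, 46.2]
tool_rot: [[0.124, 0.992, -0.002], [0.992, -0.124, 0.001], [0.001, -0.002, -1.0]]
force: [-2.9, 2.7, 0.7]
opening: 12.4
t 15.15 r 139.43 psi -0.0069 yawpsi -0.0133 z 46.2 zt [-0.002   0.0008] Frad 2.31 Ftan(+against swing) 3.27 Fz 0.7 inward [-0.137 -0.991] tan [ 0.991 -0.137]
```

```bash
python3 -m crank '[[[1.0,-0.14,0,0,0,0]]]'; python3 r.py; python3 -m crank '[[[0,0,0,0,0.001,0],[0,0,0,0,0.001,0]]]'; python3 r.py;  python3 -c "
from h import *
crop('side',270,205,160,120,'s17.png');crop('top',280,160,133,100,'t17.png')"
```

```text
time_s: 15.23
ee_pos: [655.4, -62.1, 46.3]
tool_rot: [[0.124, 0.992, -0.003], [0.992, -0.124, 0.001], [0.001, -0.003, -1.0]]
force: [-7.7, 3.1, 5.2]
opening: 12.3
t 15.23 r 139.41 psi -0.0104 yawpsi -0.0133 z 46.3 zt [-0.0031  0.0009] Frad 1.99 Ftan(+against swing) 8.09 Fz 5.2 inward [-0.14 -0.99] tan [ 0.99 -0.14]
time_s: 15.4
ee_pos: [655.2, -62.0, 46.4]
tool_rot: [[0.124, 0.992, -0.006], [0.992, -0.124, 0.001], [0.0, -0.006, -1.0]]
force: [-3.0, 3.2, 1.7]
opening: 12.5
t 15.4 r 139.44 psi -0.0088 yawpsi -0.0133 z 46.4 zt [-0.0057  0.0009] Frad 2.75 Ftan(+against swing) 3.39 Fz 1.7 inward [-0.139 -0.99 ] tan [ 0.99  -0.139]
```

View pics/s17.png

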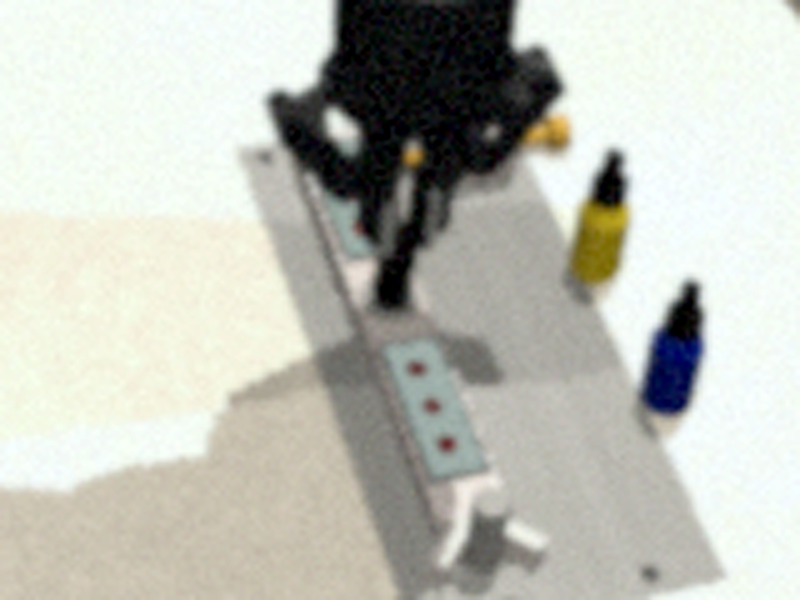

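View pics/t17.png

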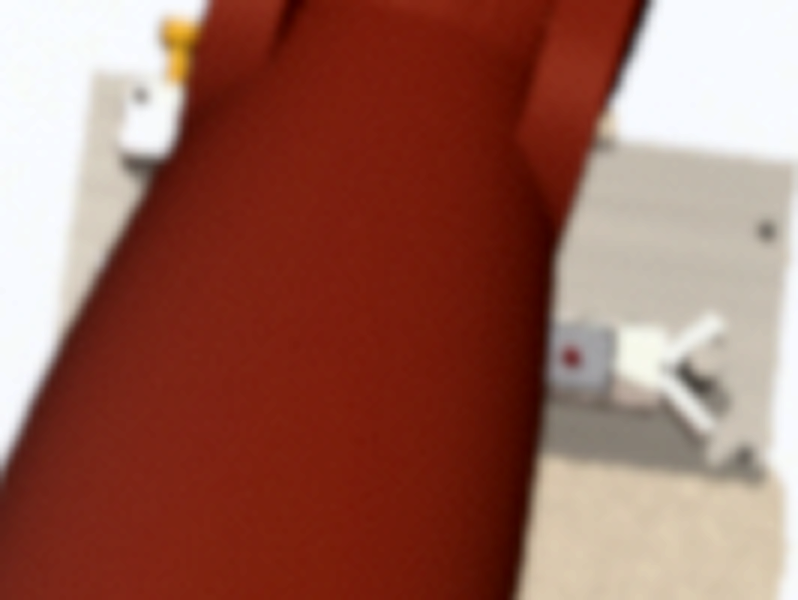

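The stop contact is confirmed: a 1 mm push gave 8 N tangential and almost no motion. Both views show the V around the post. I'll level the tool, then let go with a modest opening.

```bash
python3 -m crank '[[[0.2,-0.1,0,-0.001,-0.003,0],[0,0,0,0,-0.002,0],[0,0,0,0,0,0]]]'; python3 r.py; python3 -m crank '[[[0,0,0,0,0,0],[0,0,0,0,0,0],[0,0,0,0,0,0],[0,0,0,0,0,0]]]' 0.4; python3 r.py; python3 -c "
from h import *
crop('side',270,205,160,120,'s18.png')"
```

```text
time_s: 15.75
ee_pos: [655.1, -62.0, 46.3]
tool_rot: [[0.124, 0.992, -0.001], [0.992, -0.124, -0.0], [-0.0, -0.001, -1.0]]
force: [-3.8, 3.6, 1.9]
opening: 12.7
t 15.75 r 139.44 psi -0.0082 yawpsi -0.0132 z 46.3 zt [-0.0011 -0.    ] Frad 3.01 Ftan(+against swing) 4.28 Fz 1.9 inward [-0.138 -0.99 ] tan [ 0.99  -0.138]
time_s: 16.08
ee_pos: [657.2, -63.8, 46.9]
tool_rot: [[0.125, 0.992, 0.003], [0.992, -0.125, -0.003], [-0.003, 0.003, -1.0]]
force: [0.1, -0.2, -0.4]
opening: 34.4
t 16.08 r 137.91 psi -0.0247 yawpsi -0.0143 z 46.9 zt [ 0.003  -0.0031] Frad -0.19 Ftan(+against swing) -0.1 Fz -0.4 inward [-0.154 -0.988] tan [ 0.988 -0.154]
```

View pics/s18.png

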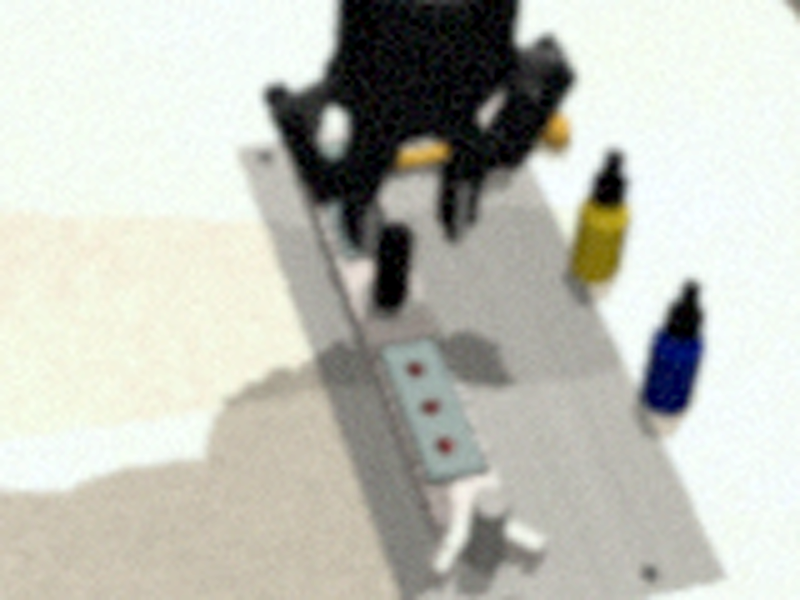

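Released. The tool shifted about 2 mm, and the dots in the image moved by at most 0.4 px. I'll lift clear and check the gap at the screw.

```bash
python3 -m crank '[[[0,0,8,0,0,0],[0,0,14,0,0,0],[0,0,20,0,0,0],[0,0,20,0,0,0],[-10,0,20,0,0,0]]]'; python3 -m crank '[[[-30,-20,10,0,0,0],[-38,0,0,0,0,0],[-38,0,0,0,0,0],[-38,0,0,0,0,0],[-38,0,0,0,0,0]]]'; python3 -c "
from h import *
crop('side',295,215,133,100,'s19.png');crop('top',285,165,133,100,'t19.png')"
```

```text
time_s: 16.55
ee_pos: [645.3, -63.7, 130.5]
tool_rot: [[0.126, 0.992, -0.002], [0.992, -0.126, -0.002], [-0.002, -0.002, -1.0]]
force: [0.3, -0.1, 0.3]
opening: 34.2
time_s: 16.97
ee_pos: [465.7, -86.2, 154.2]
tool_rot: [[0.123, 0.992, 0.016], [0.992, -0.123, -0.009], [-0.007, 0.017, -1.0]]
force: [-0.7, 0.2, 0.8]
opening: 34.0
```

View pics/s19.png

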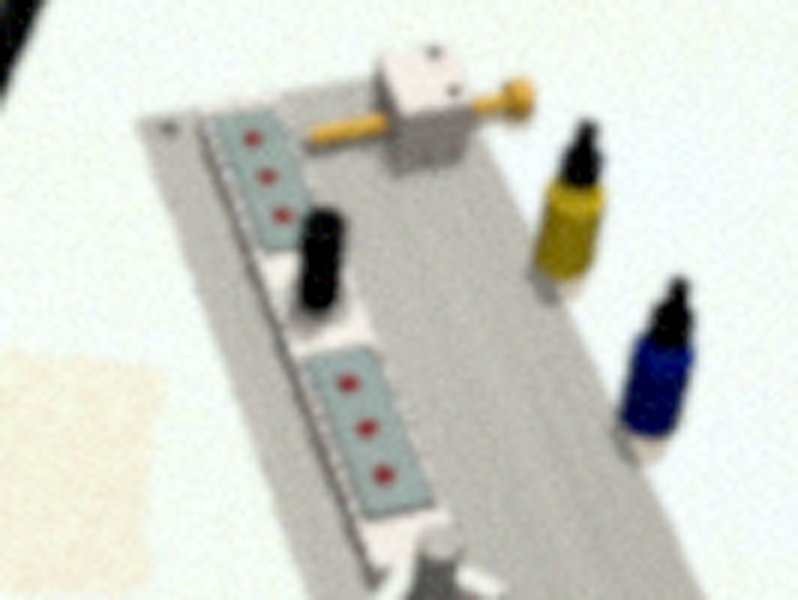

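View pics/t19.png

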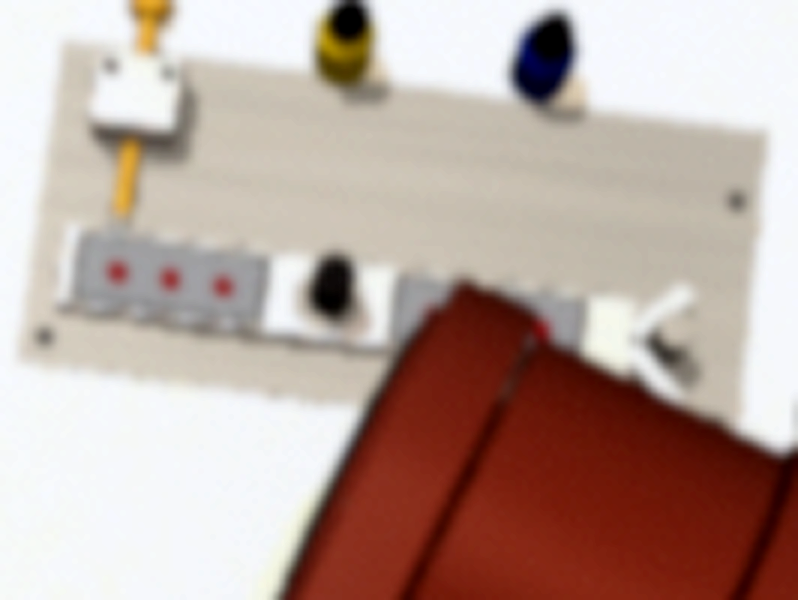

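```bash
cat > d.py <<'E'
import cv2,numpy as np
def cent(f,s,o):
    im=cv2.imread('pics/'+f).astype(float); r=im[:,:,2]-(im[:,:,0]+im[:,:,1])/2; r=cv2.GaussianBlur(r,(0,0),s*.4)
    h,w=r.shape; M=(r>35).astype(np.uint8); n,lab,st,c=cv2.connectedComponentsWithStats(M); out=[]
    for i in range(1,n):
        if st[i,4]>s*s*2 and st[i,4]<s*s*30:
            ys,xs=np.where(lab==i); wt=r[ys,xs]-30; out.append((np.array([(xs*wt).sum(),(ys*wt).sum()])/wt.sum()+.5)/s-.5+o)
    return np.array(out).round(2)
for a in (('s15.png',5,(270,205)),('s17.png',5,(270,205)),('s18.png',5,(270,205)),('s19.png',6,(295,215)),('t19.png',6,(285,165)),('t17.png',6,(280,160))): print(a[0],cent(*a).tolist())
E
python3 d.py
```

```text
s15.png [[329.23, 253.72], [350.36, 287.37], [354.87, 294.67]]
s17.png [[352.09, 236.02], [359.01, 293.38]]
s18.png [[381.04, 230.55], [358.8, 293.7]]
s19.png [[336.62, 237.58], [339.13, 244.01], [341.65, 250.5], [352.63, 278.41], [355.67, 285.93], [358.53, 293.65]]
t19.png [[304.12, 209.91], [312.9, 211.08], [321.72, 212.32]]
t17.png [[374.75, 218.99]]
```

```bash
python3 -c "
from h import *
P=[[336.62,237.58],[339.13,244.01],[341.65,250.5],[352.63,278.41],[355.67,285.93],[358.53,293.65]]
m,phi,o=dots(P,1,(0,0)); print('s19',m,phi,phi-1.443,o)
print('shift s17->s19',back('side',[[358.53,293.65]],15.5)-back('side',[[359.01,293.38]],15.5))
print('s17->s18',back('side',[[358.8,293.7]],15.5)-back('side',[[359.01,293.38]],15.5))
"
python3 - <<'E'
import cv2,numpy as np
import sys; sys.path.insert(0,'.')
from d import cent
from h import dots
for f,s,o in(('s13.png',6,(250,225)),('s14.png',6,(270,235))):
    c=cent(f,s,o); print(f,c.tolist()); 
    if len(c)==6: print(dots(c,1,(0,0)))
E
```

```text
s19 [653.37074238 -61.01319642] 1.4374972437647742 -0.005502756235225892 [ 634.7640877  -199.77123187]
shift s17->s19 [[-1.31073802 -0.27743419  0.        ]]
s17->s18 [[-0.81297841 -0.62177617  0.        ]]
s15.png [[329.23, 253.72], [350.36, 287.37], [354.87, 294.67]]
s17.png [[352.09, 236.02], [359.01, 293.38]]
s18.png [[381.04, 230.55], [358.8, 293.7]]
s19.png [[336.62, 237.58], [339.13, 244.01], [341.65, 250.5], [352.63, 278.41], [355.67, 285.93], [358.53, 293.65]]
t19.png [[304.12, 209.91], [312.9, 211.08], [321.72, 212.32]]
t17.png [[374.75, 218.99]]
s13.png [[282.64, 257.56], [289.45, 262.28], [296.68, 266.92], [326.14, 286.32], [333.91, 291.38], [341.84, 296.6]]
(array([561.84411912, -64.58912427]), np.float64(2.067479745574334), array([ 628.55584579, -187.67261433]))
s14.png [[286.98, 260.57], [294.11, 265.24], [301.18, 270.02], [331.1, 289.58], [339.02, 294.86], [347.02, 300.01]]
(array([568.52275718, -77.15816192]), np.float64(2.067817726361873), array([ 635.27607989, -200.21909767]))
```

The V is home to within about 1 mm by the dot fit: origin (634.8,-199.8) now, against (635.3,-200.2) when seated. On release, though, the carrier may have relaxed about 1 mm off the stop, and the allowance is 1.7 mm. There is plenty of time, so I'll nudge the knob with one open jaw, without gripping. The push goes diagonally toward both stop and post and leaves no spring-back.

```bash
python3 -m crank '[[[30,4,-5,0,0,-0.12],[38,5,-5,0,0,-0.12],[38,5,-5,0,0,-0.12],[38,5,-5,0,0,-0.12],[25,3,0,0,0,-0.1]]]' 0.4; python3 -m crank '[[[5,1,0,0,0,-0.05],[0,0,0,0,0,0],[0,0,0,0,0,0]]]'; python3 -c "
from h import *
s=manip.get_state();print(s['joint_positions'])"
```

```text
time_s: 17.58
ee_pos: [647.0, -64.9, 138.6]
tool_rot: [[0.663, 0.749, 0.016], [0.749, -0.662, -0.024], [-0.008, 0.028, -1.0]]
force: [-0.2, -1.5, 0.9]
opening: 34.0
time_s: 17.83
ee_pos: [660.1, -62.4, 135.1]
tool_rot: [[0.702, 0.712, 0.014], [0.712, -0.702, -0.025], [-0.007, 0.027, -1.0]]
force: [-0.2, 0.2, -0.8]
opening: 34.0
[-0.28140457  0.27240186  0.13161667  1.40942157 -0.01967002  2.06748751]
```

```bash
python3 -m crank '[[[-3,1,-10,0.012,0.007,0],[-2,0.5,-10,0.01,0.006,0],[0,0,-10,0.003,0.001,0],[0,0,-5,0,0,0],[0,0,0,0,0,0]]]'; python3 -c "
from h import *
s=manip.get_state();print(s['ee_pos'],s['tool_rot'].round(4))
crop('side',295,195,120,90,'s20.png')"
```

```text
time_s: 18.25
ee_pos: [653.3, -61.3, 96.6]
tool_rot: [[0.698, 0.716, -0.002], [0.716, -0.698, 0.003], [0.001, -0.004, -1.0]]
force: [0.0, 0.9, 0.2]
opening: 34.2
[653.25157956 -61.27102696  96.57146072] [[ 0.6984  0.7157 -0.0017]
 [ 0.7157 -0.6984  0.0034]
 [ 0.0012 -0.0036 -1.    ]]
```

View pics/s20.png

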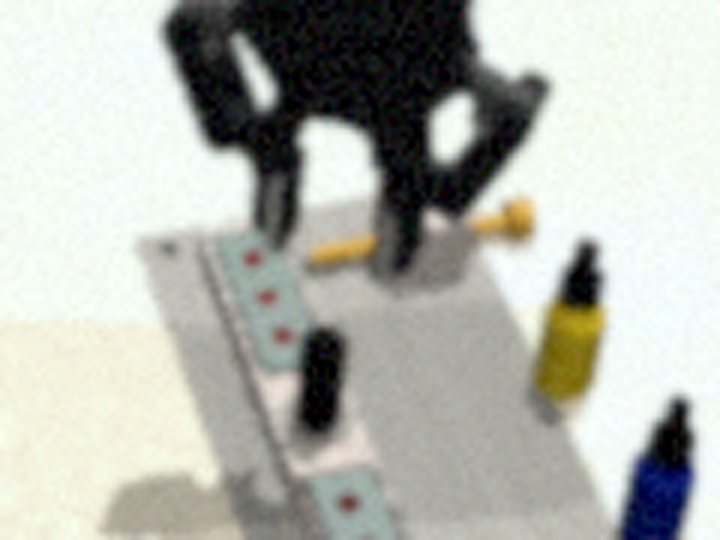

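```bash
python3 -m crank '[[[0,0,-10,0,0,0],[0,0,-12,0,0,0],[0,0,-12,0,0,0],[0,0,-10,0,0,0],[0,0,0,0,0,0]]]'; python3 -c "
from h import *
s=manip.get_state();print(s['ee_pos'],s['tool_rot'].round(4))
crop('side',295,195,120,90,'s21.png')"
```

```text
time_s: 18.72
ee_pos: [653.1, -61.5, 49.6]
tool_rot: [[0.698, 0.716, 0.0], [0.716, -0.698, 0.003], [0.002, -0.002, -1.0]]
force: [-0.9, -0.7, -0.3]
opening: 33.9
[653.12750852 -61.51723642  49.60560071] [[ 6.984e-01  7.157e-01  3.000e-04]
 [ 7.157e-01 -6.984e-01  2.600e-03]
 [ 2.100e-03 -1.600e-03 -1.000e+00]]
```

View pics/s21.png

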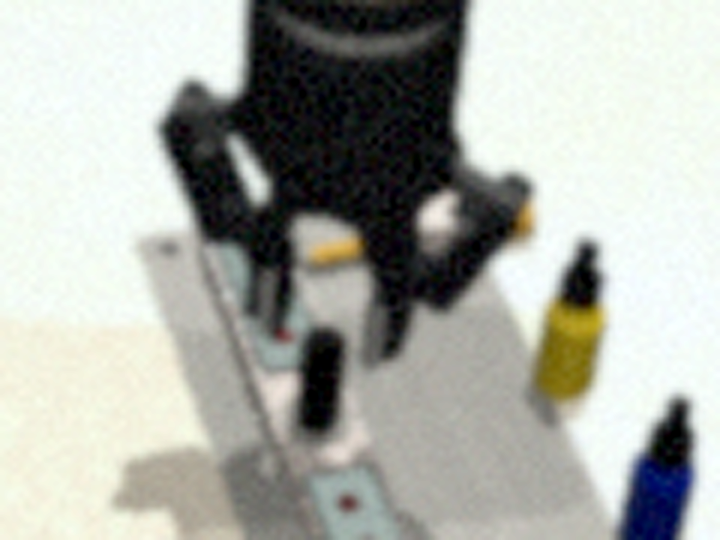

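```bash
python3 -m crank '[[[0,0,-6,0,0,0],[0,0,-3,0,0,0],[0,0,0,0,0,0]]]'; python3 -m crank '[[[1.5,-1.5,0,0,0,0],[1,-1,0,0,0,0],[0,0,0,0,0,0]]]'
```

```text
time_s: 19.02
ee_pos: [653.7, -61.6, 41.2]
tool_rot: [[0.698, 0.716, 0.001], [0.716, -0.698, 0.002], [0.003, -0.001, -1.0]]
force: [-0.1, -0.3, -0.5]
opening: 34.1
time_s: 19.27
ee_pos: [657.0, -64.4, 41.9]
tool_rot: [[0.698, 0.716, 0.003], [0.716, -0.698, 0.002], [0.003, 0.001, -1.0]]
force: [0.3, 0.3, 0.3]
opening: 34.4
```

```bash
python3 -m crank '[[[0.7,-0.7,0,0,0,0],[0.7,-0.7,0,0,0,0]]]'; python3 -m crank '[[[0.5,-0.5,0,0,0,0]]]'
```

```text
time_s: 19.43
ee_pos: [659.0, -66.1, 42.6]
tool_rot: [[0.698, 0.716, 0.004], [0.716, -0.698, 0.002], [0.004, 0.001, -1.0]]
force: [-0.6, 0.7, -0.4]
opening: 34.5
time_s: 19.52
ee_pos: [659.5, -66.4, 42.8]
tool_rot: [[0.698, 0.716, 0.004], [0.716, -0.698, 0.002], [0.004, 0.001, -1.0]]
force: [-1.8, 3.0, 1.2]
opening: 34.2
```

```bash
python3 -m crank '[[[0.5,-0.5,0,0,0,0]]]'
```

```text
time_s: 19.6
ee_pos: [659.8, -66.4, 42.8]
tool_rot: [[0.698, 0.716, 0.003], [0.716, -0.698, 0.003], [0.004, -0.0, -1.0]]
force: [-1.8, 3.5, 1.1]
opening: 34.3
```

```bash
python3 -m crank '[[[0.5,-0.5,0,0,0,0]]]'
```

```text
time_s: 19.68
ee_pos: [660.0, -66.4, 42.8]
tool_rot: [[0.698, 0.716, 0.002], [0.716, -0.698, 0.004], [0.005, -0.001, -1.0]]
force: [-2.1, 3.2, 2.2]
opening: 34.5
```

```bash
python3 -m crank '[[[0.5,-0.5,0,0,0,0]]]'
```

```text
time_s: 19.77
ee_pos: [660.2, -66.4, 42.8]
tool_rot: [[0.697, 0.717, 0.002], [0.717, -0.697, 0.005], [0.005, -0.002, -1.0]]
force: [-3.8, 3.9, 2.6]
opening: 34.4
```

```bash
python3 -m crank '[[[0.8,-0.4,0,0,0,0]]]'
```

```text
time_s: 19.85
ee_pos: [660.6, -66.4, 42.8]
tool_rot: [[0.697, 0.717, 0.001], [0.717, -0.697, 0.006], [0.004, -0.003, -1.0]]
force: [-5.1, 3.6, 4.5]
opening: 34.1
```

```bash
python3 -m crank '[[[0.8,-0.4,0,0,0,0]]]'
```

```text
time_s: 19.93
ee_pos: [660.9, -66.5, 43.0]
tool_rot: [[0.697, 0.717, -0.0], [0.717, -0.697, 0.006], [0.004, -0.004, -1.0]]
force: [-4.9, 3.5, 5.3]
opening: 33.8
```

```bash
python3 -m crank '[[[0.9,-0.4,0,0,0,0]]]'
```

```text
time_s: 20.02
ee_pos: [661.2, -66.4, 43.0]
tool_rot: [[0.697, 0.717, -0.002], [0.717, -0.697, 0.007], [0.004, -0.006, -1.0]]
force: [-5.1, 3.6, 4.8]
opening: 34.6
```

```bash
python3 -c "
from h import *
crop('side',295,215,133,100,'s22.png')"
python3 - <<'E'
from d import cent
print(cent('s22.png',6,(295,215)).tolist())
E
```

```text
s15.png [[329.23, 253.72], [350.36, 287.37], [354.87, 294.67]]
s17.png [[352.09, 236.02], [359.01, 293.38]]
s18.png [[381.04, 230.55], [358.8, 293.7]]
s19.png [[336.62, 237.58], [339.13, 244.01], [341.65, 250.5], [352.63, 278.41], [355.67, 285.93], [358.53, 293.65]]
t19.png [[304.12, 209.91], [312.9, 211.08], [321.72, 212.32]]
t17.png [[374.75, 218.99]]
[[374.41, 231.87]]
```

View pics/s22.png

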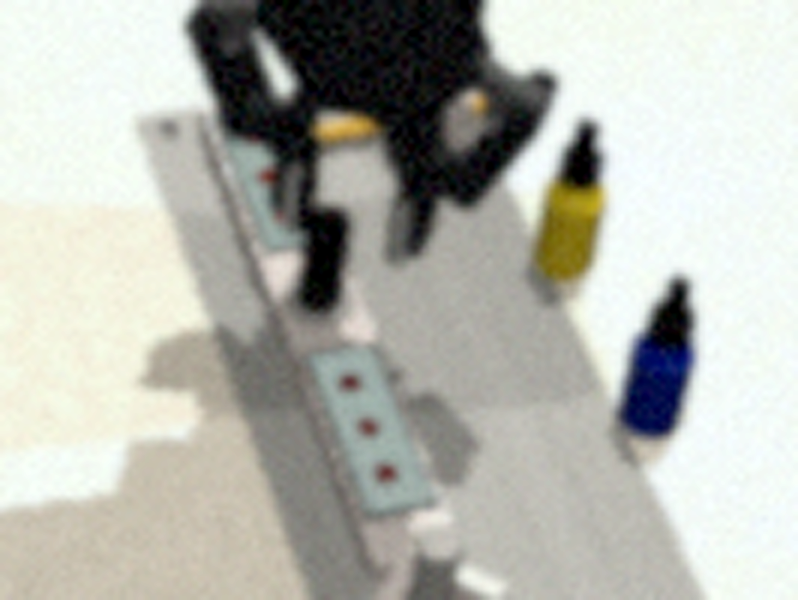

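```bash
cat > e.py <<'E'
from h import *
def near(tag):
    ims=[manip.grab_frame('side')['pixels'].astype(float) for _ in range(2)]
    im=np.mean(ims,0); np.save('pics/'+tag+'.npy',im); g=im[:,:,1]
    out=[]
    for (u,v) in ((336.6,237.6),(339.1,244.),(341.65,250.5),(352.7,278.4),(355.7,285.8),(358.7,293.5)):
        c=np.array([u,v])
        for _ in range(6):
            ys,xs=np.mgrid[int(round(c[1]))-3:int(round(c[1]))+4,int(round(c[0]))-3:int(round(c[0]))+4]
            W=g[ys,xs]; r2=(xs-c[0])**2+(ys-c[1])**2
            w=np.clip((np.median(W[(r2>4)&(r2<12)])-W)/np.median(W),0,None)*(r2<5.5)
            c=np.array([(xs*w).sum(),(ys*w).sum()])/w.sum()
        out.append(c)
    out=np.array(out); print(tag,out.round(2).tolist()); return out
E
python3 -c "
from e import *
o=near('push'); print(back('side',o,15.5)[:,:2].round(2).tolist()); s=manip.get_state(); print(s['force'],s['ee_pos'])"
```

```text
push [[337.71, 235.35], [341.06, 243.66], [341.24, 247.33], [352.84, 278.3], [355.89, 285.73], [358.87, 293.41]]
[[670.7, 32.22], [667.0, 3.6], [662.45, -7.6], [648.11, -104.35], [645.48, -126.16], [642.47, -147.93]]
[-5.14260566  3.82614818  3.90083714] [661.21379798 -66.47899431  43.07269134]
```

The push restored the dots to their grip-contact position: the last dot is at (358.87,293.41), against (359.01,293.38) in contact and (358.53,293.65) after release. I'll back off along the same line and re-measure.

```bash
python3 -m crank '[[[-0.5,0.5,0,0,0,0],[-1.5,1.5,0,0,0,0],[-2,2,0,0,0,0],[-1,1,0,0,0,0],[0,0,0,0,0,0]]]'; python3 -c "
from e import *
near('back1'); s=manip.get_state(); print(s['force'],s['ee_pos'])"
```

```text
time_s: 20.63
ee_pos: [656.5, -62.4, 43.2]
tool_rot: [[0.697, 0.717, -0.0], [0.717, -0.697, 0.004], [0.003, -0.003, -1.0]]
force: [0.5, -0.6, 0.6]
opening: 34.2
back1 [[339.02, 235.06], [339.62, 240.12], [342.29, 248.1], [352.59, 278.46], [355.7, 285.93], [358.53, 293.65]]
[ 0.81831308  0.25122723 -0.73077672] [656.58581214 -62.48029823  43.195904  ]
```

After backing off, the near dots equal the earlier released pose to within about 0.07 px. All three dots moved equally, which is what a bar pushed at knob height does: rock about 0.04 rad, then settle flat. That leaves a gap of roughly 0.3 mm. The seat is repeatable, so I'll lift away and make the last check.

```bash
python3 -m crank '[[[-2,0.5,4,0,0,0],[0,0,10,0,0,0],[0,0,18,0,0,0],[0,0,25,0,0,0],[0,0,30,0,0,0]]]'; python3 -m crank '[[[-30,-20,15,0,0,0],[-38,-10,0,0,0,0],[-38,0,0,0,0,0],[-38,0,0,0,0,0],[-30,0,0,0,0,0]]]'; python3 -m crank '[[[-25,0,0,0,0,0],[0,0,0,0,0,0],[0,0,0,0,0,0]]]'; python3 -c "
from e import *
o=near('fin'); m,phi,og=dots(o,1,(0,0)); print(m,phi-1.443,og)
crop('side',295,205,133,100,'s23.png'); crop('top',285,165,133,100,'t23.png'); cv2.imwrite('pics/tfull.png',cam('top')['pixels'])
d=cv2.absdiff(cam('side')['pixels'],cv2.imread('pics/side0.png'))"
```

```text
time_s: 21.15
ee_pos: [649.8, -60.9, 127.5]
tool_rot: [[0.698, 0.716, -0.011], [0.717, -0.698, 0.007], [-0.003, -0.013, -1.0]]
force: [1.1, -0.1, -0.2]
opening: 33.9
time_s: 21.57
ee_pos: [478.9, -94.0, 154.9]
tool_rot: [[0.696, 0.718, 0.005], [0.718, -0.696, 0.001], [0.004, 0.003, -1.0]]
force: [0.0, -0.8, 2.3]
opening: 34.1
time_s: 21.82
ee_pos: [448.9, -94.0, 158.3]
tool_rot: [[0.697, 0.717, 0.009], [0.717, -0.697, -0.002], [0.005, 0.008, -1.0]]
force: [1.1, 0.2, -0.2]
opening: 34.2
fin [[336.59, 237.6], [339.04, 244.03], [341.61, 250.56], [352.61, 278.5], [355.72, 285.92], [358.51, 293.67]]
[653.27348634 -61.08458636] -0.004472284786508851 [ 634.80982771 -199.86172176]
```

View pics/s23.png

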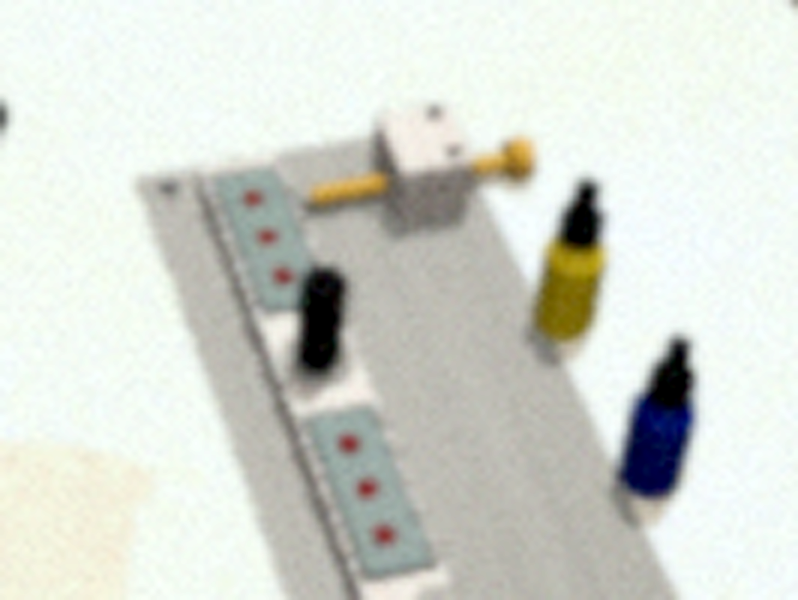

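View pics/tfull.png

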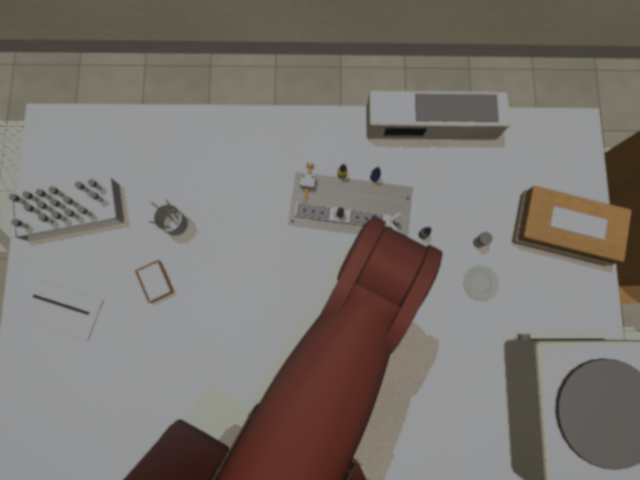

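View pics/t23.png

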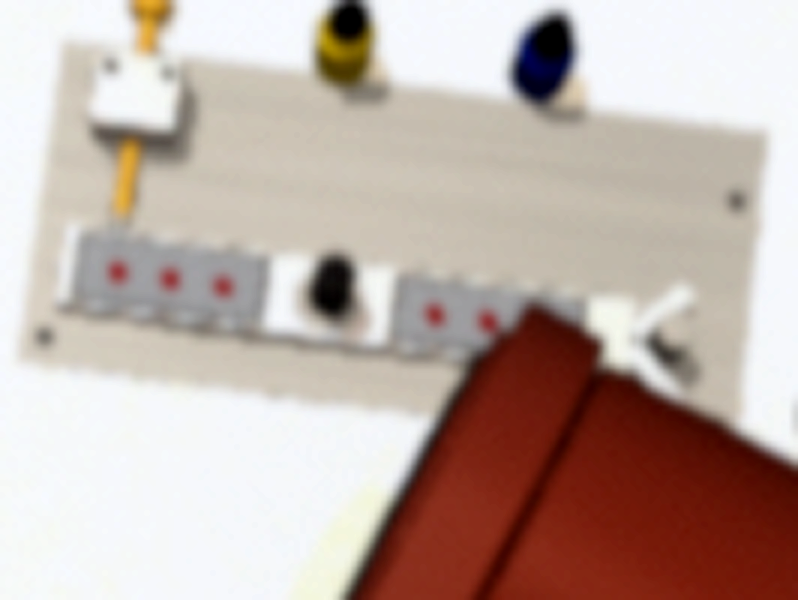

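The final views show the V around the post and the screw tip at the bar's edge, near (122,222) in the top crop. The bottles, dish, cup, pot and box are where they were at the start. The carrier angle is -0.0045 rad, against about -0.005 rad at stop contact. Handing in.

```bash
python3 -c "
from bench import manip
print(manip.hand_in())"
```

```text
the job is handed in; nothing more can be done
None
```

I slid the carrier by its knob onto the post with it about 0.62 rad out of line, then swung it about the post until it met the stop screw by touch. I then let go, retracted and handed the job in at about 22 s. No verdict was reported.

**What I measured:**
- **Post:** the V looks home to about 0.7 mm from the fitted slide dots. When it seated, the force pointed straight along the bar, so both faces were touching.
- **Stop screw:** the carrier's final angle is about -0.0045 rad, against about -0.005 rad when it first met the stop. That puts the gap at roughly 0.1–0.3 mm, with about ±0.7 mm uncertainty, against the 1.7 mm allowed.
- **Force:** the highest reading at the wrist was about 11 N while seating on the post, and 8 N at the stop. The contact force on the station itself was not measured.
- **Other things on the bench:** none looked moved in the last top picture. I compared by eye and did not measure them.

**Checks that disagreed or were less certain:**
- **Cameras:** the two differed by about 4 mm in x at bench level, so I averaged them.
- **Gripper:** the fingertips looked about 30 mm farther back than stated, and the jaws read 12.5 mm on the 18 mm knob. The grip held anyway.
- **After letting go:** the dots shifted by about 0.7–1.3 mm, so I nudged the knob once more toward the stop and the post. The carrier settled back to the same place to within about 0.1 px. I took the shift as the bar rocking under the push, by up to about 0.04 rad, and not a gap opening at the screw. I could not confirm that directly.

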